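Copy the slant of a culture-tube rack with a locking bevel gauge

TASK

Copy the slope of the loaded slant rack (the one with two tubes on its tray) to the empty one with the bevel gauge: stand the gauge flat on the bench, square to the loaded rack with its nose up against the front rail, press its blade down flush on that tray and, while it stands there, press the lock lever fully down. Then carry the gauge to the empty rack and push it home there in the same way, nose against the rail and stock flat on the bench, so that the locked blade brings the tray down to the same slope. Leave the locked gauge standing there, never push it against a rack with more than 20 N, and leave the other things on the bench alone.

Things in the scene. Friction and masses are not known exactly. Their poses are not given: they have to be found in the camera images.
- gauge: Bevel gauge, loose, 0.45 to 0.6 kg: grey aluminium stock (bar 193 long, 18 wide, 34 high, standing on its narrow underside), a steel blade on a round 48 mm head hinged in the slot at its nose. Origin: on the underside below the blade's pivot; x along the stock to the nose, z up. Stock x = -165 to the flat nose at x = +28; pivot axis along y at z = 26. Centre of mass near x = -65.
- gauge_grip (a point): Where to grip the stock, across its 18 mm width: 115 mm behind the pivot and 24 mm above the underside, at the rear, clear of the lever. Axes as gauge.
- gauge_nose (a point): Middle of the gauge's flat nose face, 10 mm above the underside; axes as gauge.
- blade: The gauge's blade. Origin: on its pivot, mid-width; x along its lower edge away from the pivot, z out of its upper edge. Steel bar 8 wide, 12 deep (upper edge at z = +12), from the round head to x = 171; the lower edge's plane passes through the pivot axis. It starts 0.85 to 1.05 rad above level; unlocked, it stays where put and 0.5 to 2 N turns it; locked, it holds against 2 N at its end.
- lock_lever (a joint): Black lock lever on top of the stock, near the nose. 0 = raised (blade free), 0.65 rad = pressed fully down against its stop (blade locked). It moves against steady friction, 3 to 7 N at its tip, and stays where it is left.
- lever_tip (a point): Top of the lever's tip, 38 mm from its axle, which is at x = -40, z = 41 in gauge. Raised, the lever leans up and back at 0.65 rad; pressed down, it swings back to lie along the stock, tip then at x = -78, z = 44 in gauge. Lever 10 to 13 mm wide, 5 thick.
- ref_rack: Loaded slant rack, fixed: steel base with front rail, two side cheeks (118 over all, 144 over the nuts), aluminium tray with two capped tubes; its fixed slope is to be copied. Origin: on the bench below the tray's hinge line; x level, from the front into the rack, the way the tray rises. Hinge line along y at z = 26; the gauge's pivot lies on it when the nose is against the rail.
- ref_rack_rail (a point): Middle of the front face of the loaded rack's rail (strip 110 wide, 20 high, face at x = 28 in ref_rack), 10 mm above the bench; axes as ref_rack. The gauge's nose meets it here, between the cheeks.
- ref_tray: Tray of the loaded rack. Origin: middle of its hinge line; x up the slope, z out of the upper face, which lies in the plane z = 0. The plate runs from x = 40 to 162, 104 wide with low flanges. The tubes (17 dia.) lie 37 mm either side of the middle; the lane between is clear for 56 mm. Slope fixed, 0.30 to 0.52 rad.
- adj_rack: Empty slant rack, fixed, of the same make, size, axes and origin, parallel to the loaded one, its tray bare. This tray turns on stiff friction nuts and stays where put; it starts steeper (0.66 to 0.80 rad) than the loaded one; 0.5 to 2 N near its top edge presses it down.
- adj_rack_rail (a point): Middle of the front face of the empty rack's rail (face at x = 28 in adj_rack), 10 mm above the bench; axes as adj_rack.
- adj_tray: Tray of the empty rack: same size, origin and axes as the loaded one, but bare and movable.
- media_bottle: Bystander: clear bottle with a white cap, 68 dia. x 150 high, behind the work. Origin: centre of its underside.
- specimen_jar: Bystander: clear jar with a mauve lid, 60 dia. x 75 high, far left. Origin: centre of its underside.
- tube_rack: Bystander: teal tube block 100 x 200 x 34 with capped tubes standing 70 high, far right. Origin: centre of its underside.
Mind the look-alikes: they are no part of the job. What is shaped like the ref_rack but orange or yellow is not meant.

How it is judged:
By the outcome, as a careful person would: the job done as asked, in the order asked, and still so for the second after the job is handed in, with the robot touching nothing.
It also fails if it takes over 69 s, if anything falls off the work surface, if the arm or the gripper's body presses on something with over 40 N, if the wrist force passes 120 N, or if a joint passes its speed limit or range.

ROBOT

A 6-joint arm with a two-finger parallel gripper is mounted at the origin on the work surface. World frame = base frame: x ahead of the robot, y to its left, z up, the work surface at z = 0. Lengths are in m, angles in rad, forces in N, time in s.
With the tool pointing down it reaches from about 0.4 to 0.825 m from the base axis. Payload 7 kg.
Tool frame: the origin (TCP) lies midway between the tips of the shut fingers; the grasp point (between the pads) lies 19 mm behind it; z points along the fingers, x is the direction in which the jaws open and shut, and the axes are right-handed (so a half turn about z gives the same grasp; the last joint's range is limited). The gripper opens to 88 mm and grips with 3 to 60 N. Pads are 19 mm wide; open, the fingers measure 130 mm over their backs; the gripper's body (78 mm by 193 mm) begins 47 mm behind the grasp point.
Start: joints at [-0.839, 0.359, 0.012, 0, -1.224, -0.288], TCP at [0.29, -0.61, 0.227] pointing down, gripper open.
Joint ranges: [-3.07, 3.07], [-1.43, 2.12], [-1.02, 1.25], [-3.03, 1.67], [-3.05, -0], [-3.03, 3.03]. Speed limits (rad/s): [2.39, 2.39, 3.01, 3.14, 3.14, 3.14].

INTERFACE

Orientations are given as [roll, pitch, yaw] about the fixed x, y, z axes, in that order (R = Rz(yaw) Ry(pitch) Rx(roll)).
In Python, from station import arm, grab_frame, camera_params gives the robot as it stands.
- The arm moves only by the shell command python3 -m handwheel 'ROWS' [FORCE]. ROWS is JSON, a list that holds one entry, the list of rows, each a list of 5 numbers: the finger opening in m, from 0 to 0.0876, then the shift along the tool's x, y, z in m, then the turn about the tool's z in degrees. A call has 1 to 20 rows; each row is the pose to reach, as a shift and turn from the pose measured when the call began, along the tool's axes at that moment; what a row does not reach only later rows make up. A row lasts 1/12 s, in which the tool goes at most 41.7 mm and 7.16 degrees, less where a joint would pass 70% of its speed; a pose out of reach is approached as far as the arm can. A call with a gripper value outside its range is refused whole. The fingers move at their own pace and stop on an object; FORCE is the grip in N (left out, the last holds). Time passes only in rows, so rows that repeat a pose let the fingers close. It gives the time, the measured TCP pose, the force and the opening at its end, in the units of the state.
- arm.get_state(): the state, without advancing time (a new reading comes with each control period).
- grab_frame(name): name is "side" or "top"; returns the picture (400x640x3 uint8, blue, green, red); there is no depth.
- camera_params(name): a dict with "intrinsics" (3x3 intrinsics, pixels), "R" (3x3) and "t" (3): a world point X has camera coordinates R X + t. Camera axes: x right, y down, z forward; pixel columns grow to the right and rows downward; lengths in m; the calibration is good to about 2 mm. A picture is of the moment at which its call begins. camera_params takes no time and is no camera call.
- arm.job_done(): hands the job in, once; it reports no verdict.
The state is a dict: "t": time; "q": joint angles; "qd": joint speeds; "joint_efforts": joint torques, N m; "eef_pos": TCP position; "ee_rot": TCP orientation; "force": force on the tool from outside, world axes, zero at the start; "moment": the same for the moment, N m; "width": finger opening in m.
Only numpy, scipy, OpenCV 4.12 (cv2) and the standard library are available. Lean on these libraries where they do the work, as an engineer would, in place of code of your own. Each camera call takes 0.05 s, during which the arm holds its last target.

## Working session

There is one attempt and no reset: what is moved stays moved. The work goes in short steps, Python scripts to look and compute and a shell command to move; the robot and the scene stay as the last step left them, time stands still between calls to the robot, and variables do not carry over. Pictures are saved under pics/ and viewed, and the job is handed in when it is done.

```bash
ls; mkdir -p pics
python3 - <<'E'
from station import arm, grab_frame, camera_params
import cv2
print(arm.get_state())
for n in("side","top"):
    cv2.imwrite(f"pics/{n}0.png",grab_frame(n)); print(n,camera_params(n))
E
```

```text
pics
{'t': 0.0, 'q': array([-8.38907003e-01,  3.59387135e-01,  1.10344880e-02, -3.82460678e-04,
       -1.22408998e+00, -2.88113730e-01]), 'qd': array([-1.89188499e-04, -7.15320669e-04, -8.05569004e-04,  1.32723064e-04,
        6.97259106e-05, -1.89816081e-04]), 'joint_efforts': array([ 1.26032542e-04, -5.82731152e+01,  2.93050522e+01,  6.99721053e+00,
        6.77369404e-03, -1.16172278e-04]), 'eef_pos': array([ 0.28958634, -0.60916581,  0.2256061 ]), 'ee_rot': array([-3.14146953e+00, -1.68060966e-03,  2.01444156e+00]), 'force': array([-0.36228362, -0.29908945, -0.33057733]), 'moment': array([-0.02725837,  0.01786808,  0.02500692]), 'width': 0.08731786706170074}
side {'intrinsics': array([[420.58666399,   0.        , 320.34382455],
       [  0.        , 420.58666399, 194.53201928],
       [  0.        ,   0.        ,   1.        ]]), 'R': array([[-0.98399029, -0.17724227, -0.01866273],
       [-0.07453512,  0.50437552, -0.8602615 ],
       [ 0.16188772, -0.84509793, -0.50951139]]), 't': array([0.54236478, 0.0309607 , 1.70913477])}
top {'intrinsics': array([[412.27035149,   0.        , 318.59716903],
       [  0.        , 412.27035149, 198.64443017],
       [  0.        ,   0.        ,   1.        ]]), 'R': array([[-2.42142445e-03, -9.99922659e-01,  1.21989015e-02],
       [-9.91367205e-01,  8.01157338e-04, -1.31112250e-01],
       [ 1.31092336e-01, -1.24110693e-02, -9.91292472e-01]]), 't': array([0.1016709 , 0.54782864, 1.56631062])}
```

View pics/side0.png

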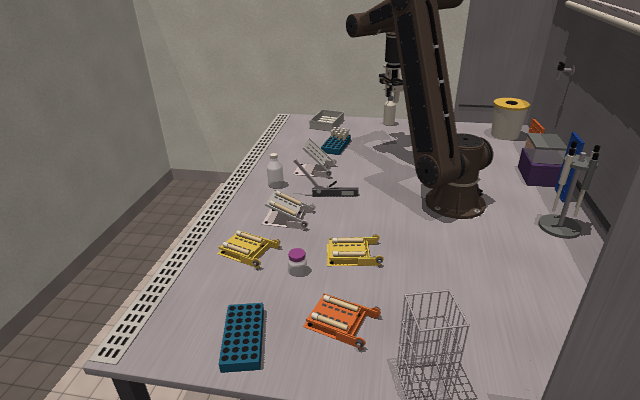

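View pics/top0.png

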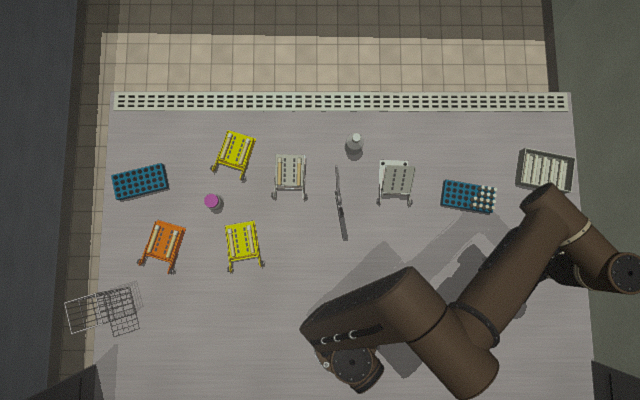

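Run:
```python
import cv2,numpy as np
t=cv2.imread("pics/top0.png");s=cv2.imread("pics/side0.png")
c=cv2.resize(t[130:250,260:420],None,fx=5,fy=5,interpolation=cv2.INTER_CUBIC);cv2.imwrite("pics/tc.png",c)
c=cv2.resize(s[130:240,250:370],None,fx=5.4,fy=5.4,interpolation=cv2.INTER_CUBIC);cv2.imwrite("pics/sc.png",c)
```

```text
(no output)
```

View pics/tc.png

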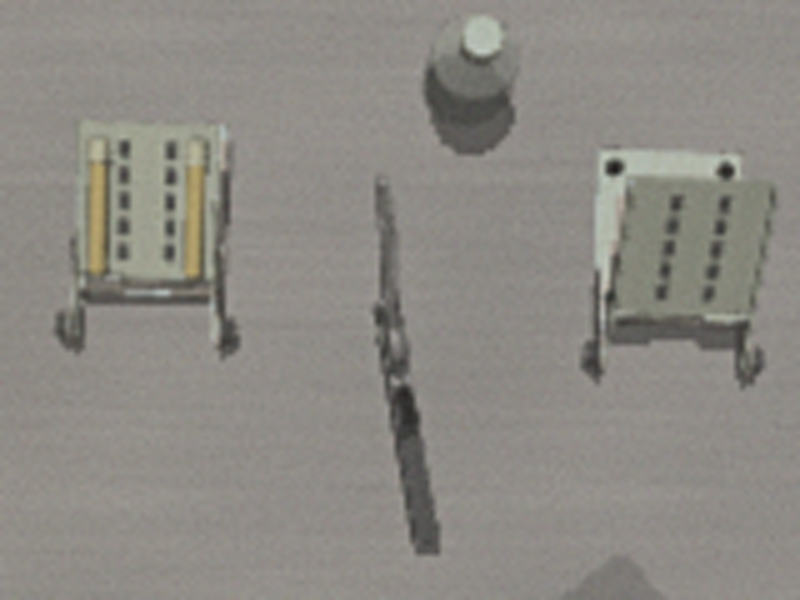

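View pics/sc.png

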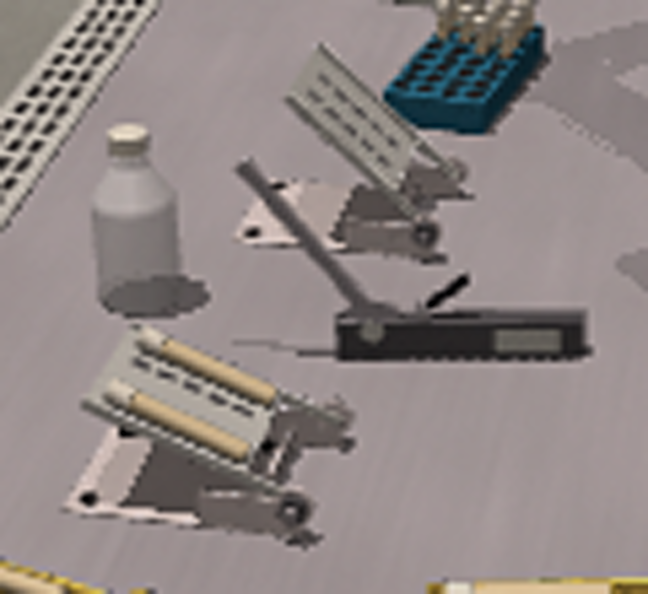

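```bash
cat > h.py <<'E'
import cv2,numpy as np
def crop(img,x0,y0,w,h,f,out):
    c=cv2.resize(img[y0:y0+h,x0:x0+w],None,fx=f,fy=f,interpolation=cv2.INTER_CUBIC)
    for i in range(0,w,5):
        cv2.line(c,(int((i+.5)*f),0),(int((i+.5)*f),4 if i%10 else 10),(0,0,255),1)
        if i%10==0: cv2.putText(c,str(x0+i),(int((i+.5)*f)+2,12),0,.4,(0,0,255),1)
    for i in range(0,h,5):
        cv2.line(c,(0,int((i+.5)*f)),(4 if i%10 else 10,int((i+.5)*f)),(0,0,255),1)
        if i%10==0: cv2.putText(c,str(y0+i),(10,int((i+.5)*f)+4),0,.4,(0,0,255),1)
    cv2.imwrite(out,c)
def mont(outs,out):
    ims=[cv2.imread(o) for o in outs]
    H=max(i.shape[0] for i in ims)
    cv2.imwrite(out,np.hstack([cv2.copyMakeBorder(i,0,H-i.shape[0],0,4,0) for i in ims]))
E
python3 - <<'E'
from h import *
t=cv2.imread("pics/top0.png");s=cv2.imread("pics/side0.png")
crop(t,266,148,48,56,10,"pics/a.png");crop(s,258,184,66,50,10,"pics/b.png")
crop(t,374,154,48,56,10,"pics/c.png");crop(s,288,132,60,52,10,"pics/d.png")
crop(t,328,160,26,84,7,"pics/e.png");crop(s,290,154,74,46,10,"pics/f.png")
E
```

```text
(no output)
```

View pics/a.png

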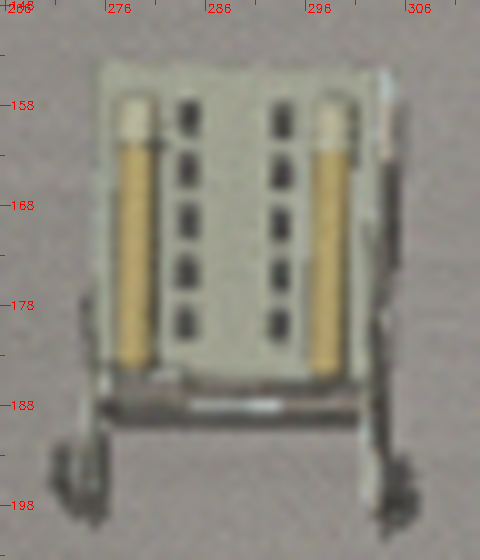

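View pics/b.png

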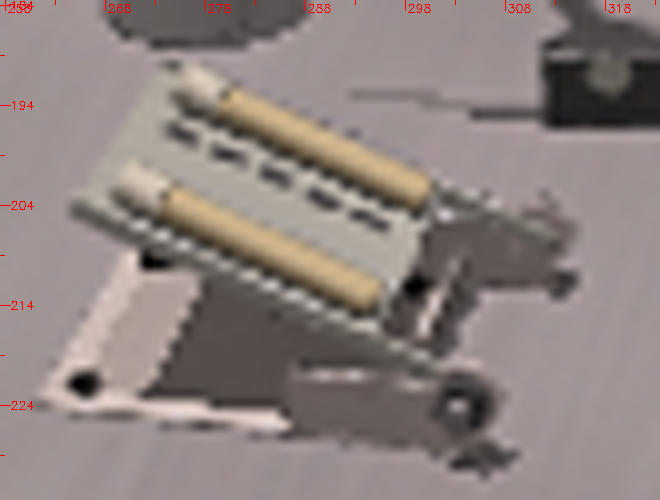

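View pics/c.png

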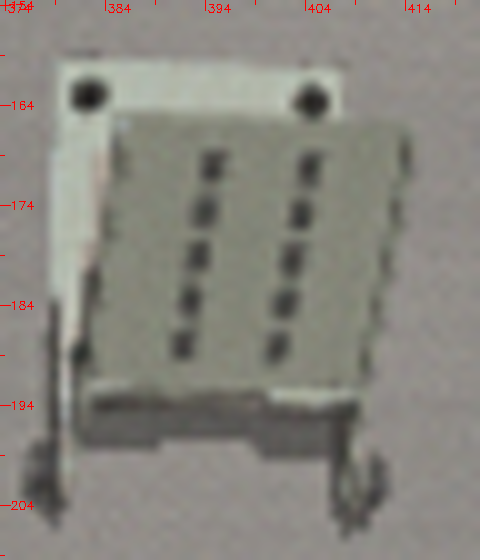

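View pics/d.png

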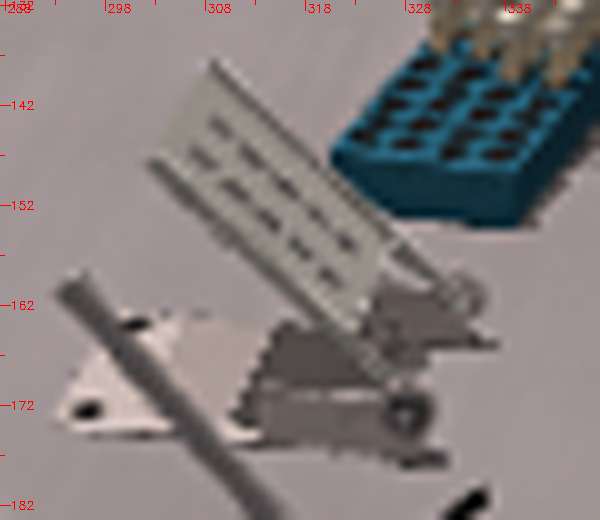

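View pics/e.png

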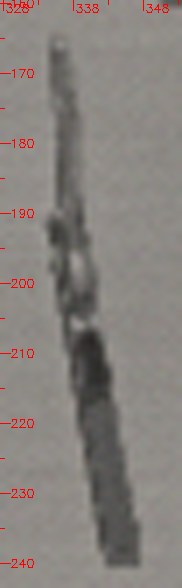

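View pics/f.png

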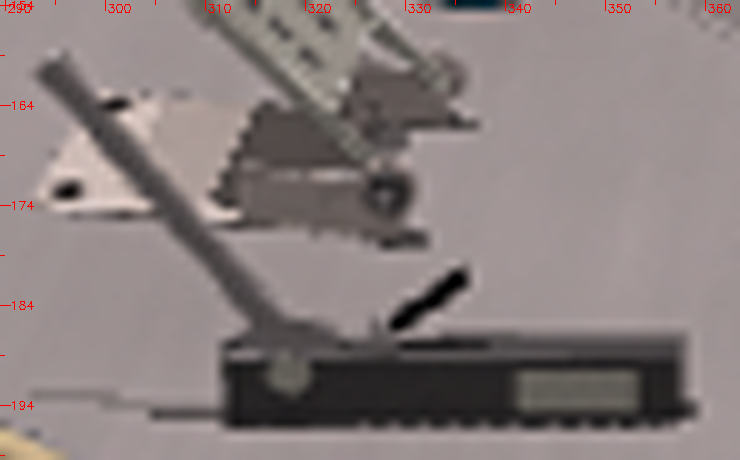

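```bash
cat > fit.py <<'E'
import numpy as np
from scipy.optimize import least_squares
from station import camera_params
P={n:camera_params(n) for n in("side","top")}
def proj(n,X):
    c=P[n];Y=np.asarray(c["R"])@np.asarray(X)+c["t"];p=c["intrinsics"]@Y;return p[:2]/p[2]
def w(pose,X):  # pose x,y,yaw
    c,s=np.cos(pose[2]),np.sin(pose[2]);return np.array([pose[0]+c*X[0]-s*X[1],pose[1]+s*X[0]+c*X[1],X[2]])
def tr(pose,th,x,y,z=0): return w(pose,[x*np.cos(th)-z*np.sin(th),y,.026+x*np.sin(th)+z*np.cos(th)])
E
cat > f1.py <<'E'
from fit import *
def px(o,f,c): return np.array([o[0]+c[0]/f-.5,o[1]+c[1]/f-.5])
A=((266,148),10);B=((258,184),10);C=((374,154),10);D=((288,132),10);E=((328,160),7);F=((290,154),10)
m=1e-3
def rack(pose,th,T,S,top,side,slots,sx,nt,ns,hb,hole_t,hole_s):
    r=[]
    for (x,y),c in top: r.append((proj("top",tr(pose,th,x*m,y*m))-px(*T,c))*.7)
    for (x,y),c in side: r.append((proj("side",tr(pose,th,x*m,y*m))-px(*S,c))*.7)
    for i,(l,rr) in enumerate(slots):
        x=sx[0]+sx[1]*i
        r.append(proj("top",tr(pose,th,x,sx[2]))-px(*T,l)); r.append(proj("top",tr(pose,th,x,-sx[2]))-px(*T,rr))
    for y,c in nt: r.append((proj("top",w(pose,[0,y*m,.026]))-px(*T,c))*.6)
    for y,c in ns: r.append((proj("side",w(pose,[0,y*m,.026]))-px(*S,c))*.6)
    for s,c in hole_t: r.append(proj("top",w(pose,[hb[0],s*hb[1],.004]))-px(*T,c))
    for s,c in hole_s: r.append(proj("side",w(pose,[hb[0],s*hb[1],.004]))-px(*S,c))
    return r
def res(p):
    yaw=p[4];sx=p[7:10];hb=p[10:12]
    r=rack([p[0],p[1],yaw],p[5],A,B,[((162,52),(100,62)),((162,-52),(372,68)),((40,-52),(362,380))],
      [((162,-52),(172,64)),((162,52),(75,205)),((40,-52),(425,205)),((40,52),(385,318))],
      [((189,117),(282,122)),((188,170),(281,173)),((187,221),(280,224)),((186,272),(279,275)),((187,325),(278,325))],sx,
      [(72,(52,478)),(-72,(416,490))],[(70,(460,405))],hb,[],[(1,(83,383)),(-1,(153,258))])
    r+=rack([p[2],p[3],yaw],p[6],C,D,[((162,52),(112,117)),((162,-52),(408,125)),((40,-52),(365,388))],
      [((162,-52),(213,64)),((162,52),(152,160)),((40,-52),(395,240)),((40,52),(345,333))],
      [((213,167),(310,168)),((205,213),(301,215)),((198,257),(292,261)),((190,302),(285,304)),((182,347),(275,350))],sx,
      [(72,(24,482)),(-72,(386,488))],[(70,(408,412)),(-70,(468,297))],hb,[(1,(88,95)),(-1,(312,102))],[(1,(88,410)),(-1,(135,325))])
    return np.concatenate(r)
s=least_squares(res,[.6,.2,.6,-.1,0,.4,.73,.06,.02,.018,.15,.04],x_scale=.01,loss="soft_l1",f_scale=.5)
np.set_printoptions(precision=4,suppress=True)
print(s.x, np.abs(s.fun).mean()); J=s.jac;print("sd",.5*np.sqrt(np.diag(np.linalg.inv(J.T@J))))
print(res(s.x).reshape(-1,2).round(1).tolist())
def rg(p):
    g=p[:3];r=[]
    for X,c in [((-165,9,34),(107,565)),((-165,-9,34),(138,562)),((28,9,34),(49,213))]: r.append(proj("top",w(g,np.array(X)*m))-px(*E,c))
    for X,c in [((28,9,0),(223,427)),((28,9,34),(223,345)),((-165,9,34),(683,347)),((-165,-9,34),(685,335)),((-165,9,0),(683,420)),((0,9,26),(290,372))]: r.append(proj("side",w(g,np.array(X)*m))-px(*F,c))
    b=w(g,[.171*np.cos(p[3])-.006*np.sin(p[3]),0,.026+.171*np.sin(p[3])+.006*np.cos(p[3])])
    r.append(proj("side",b)-px(*F,(52,68)));r.append(proj("top",b)-px(*E,(60,40)))
    return np.concatenate(r)
s=least_squares(rg,[.6,.05,.1,.95],x_scale=.01,loss="soft_l1",f_scale=.5)
print(s.x);print(s.fun.reshape(-1,2).round(1).tolist())
print("grip",w(s.x,[-.115,0,.024]))
E
python3 f1.py
```

```text
[ 0.5605  0.2176  0.5373 -0.1957 -0.0279  0.4071  0.7566  0.1441 -0.0202
  0.0179  0.1553  0.0449] 0.2479661750351392
sd [0.0011 0.0009 0.0012 0.0009 0.0076 0.0151 0.0164 0.0013 0.0004 0.0004
 0.0015 0.0012]
[[-0.1, 0.5], [0.0, 0.6], [0.3, 0.5], [-1.1, 0.0], [-0.2, -0.1], [1.0, -0.6], [-0.9, 1.7], [-0.1, 0.1], [-0.0, -0.2], [-0.0, -0.0], [0.0, -0.1], [0.1, 0.1], [0.1, 0.0], [0.1, 0.1], [0.1, 0.1], [0.0, -0.1], [0.1, 0.2], [-0.3, 0.0], [0.0, -0.1], [-0.1, 0.6], [-0.2, 0.1], [-0.1, 0.0], [1.0, 0.4], [0.0, 0.4], [-0.6, 0.9], [-0.8, 0.2], [-0.3, -0.2], [-0.3, 0.2], [0.1, 0.6], [-0.0, -0.1], [-0.1, 0.1], [0.0, -0.1], [-0.0, 0.0], [0.0, 0.1], [0.1, -0.1], [0.1, 0.0], [-0.0, 0.1], [0.2, -0.1], [0.2, -0.1], [0.0, -0.4], [0.4, -0.1], [-0.3, 0.4], [-0.6, -0.8], [-0.1, 0.6], [-0.2, 0.5], [-0.3, -0.1], [-0.3, -0.1]]
[0.5537 0.0244 0.1518 0.9207]
[[-0.0, -0.6], [0.2, -0.9], [0.3, 0.6], [0.2, -0.1], [-0.0, 1.1], [0.4, 0.8], [-0.0, -0.2], [0.2, 0.5], [0.0, 0.0], [-1.3, -0.6], [-0.1, 0.3]]
grip [0.4401 0.007  0.024 ]
```

```bash
cat > go.py <<'E'
import sys,numpy as np
from station import arm
from scipy.spatial.transform import Rotation as R
def rel(x,y,z,yaw):
    s=arm.get_state();r=R.from_euler('xyz',s['ee_rot'])
    d=r.inv().apply(np.array([x,y,z])-s['eef_pos'])
    tx=r.as_matrix()[:,0];cur=np.arctan2(tx[1],tx[0])
    a=(yaw-cur+np.pi/2)%np.pi-np.pi/2
    print("t %.2f pos %s yaw %.4f F %s M %s w %.4f"%(s['t'],s['eef_pos'].round(4),cur,s['force'].round(1),s['moment'].round(2),s['width']))
    print("shift",d.round(4),"turn deg %.2f"%(-np.degrees(a)),"tilt",r.as_euler('xyz').round(4))
if len(sys.argv)>4: rel(*[float(eval(v)) for v in sys.argv[1:5]])
E
python3 go.py 0.4401 0.007 0.14 0.1518+np.pi/2; python3 go.py 0.4401 0.007 0.005 0.1518+np.pi/2
```

```text
t 0.10 pos [ 0.2896 -0.6093  0.2257] yaw 2.0145 F [ 1.2 -0.2  0.4] M [-0.02 -0.02 -0.  ] w 0.0878
shift [0.4919 0.4005 0.0864] turn deg 16.72 tilt [-3.1414e+00 -1.5000e-03  2.0145e+00]
t 0.10 pos [ 0.2896 -0.6093  0.2257] yaw 2.0145 F [ 1.2 -0.2  0.4] M [-0.02 -0.02 -0.  ] w 0.0878
shift [0.4917 0.4005 0.2214] turn deg 16.72 tilt [-3.1414e+00 -1.5000e-03  2.0145e+00]
```

```bash
python3 -m handwheel '[[[0.0876,0.4919,0.4005,0.03,16.7],[0.0876,0.4919,0.4005,0.03,16.7],[0.0876,0.4919,0.4005,0.03,16.7],[0.0876,0.4919,0.4005,0.03,16.7],[0.0876,0.4919,0.4005,0.03,16.7],[0.0876,0.4919,0.4005,0.03,16.7],[0.0876,0.4919,0.4005,0.03,16.7],[0.0876,0.4919,0.4005,0.03,16.7],[0.0876,0.4919,0.4005,0.03,16.7],[0.0876,0.4919,0.4005,0.03,16.7],[0.0876,0.4919,0.4005,0.03,16.7],[0.0876,0.4919,0.4005,0.03,16.7],[0.0876,0.4919,0.4005,0.03,16.7],[0.0876,0.4919,0.4005,0.03,16.7],[0.0876,0.4919,0.4005,0.03,16.7],[0.0876,0.4919,0.4005,0.06,16.7],[0.0876,0.4919,0.4005,0.1,16.7],[0.0876,0.4919,0.4005,0.1,16.7]]]' 60
python3 go.py 0.4401 0.007 0.005 0.1518+np.pi/2
python3 - <<'E'
from h import *
from station import grab_frame
t=grab_frame("top");s=grab_frame("side");cv2.imwrite("pics/top1.png",t);cv2.imwrite("pics/side1.png",s)
crop(s,270,60,140,140,5,"pics/g.png")
E
```

```text
t: 1.6
eef_pos: [0.4359, 0.007, 0.1207]
ee_rot: [-3.131, -0.0, 1.724]
force: [-1.5, -1.5, -1.1]
width: 0.0878
t 1.60 pos [0.4359 0.007  0.1207] yaw 1.7238 F [-1.5 -1.5 -1.1] M [-0.18  0.39  0.04] w 0.0878
shift [-0.0007  0.0053  0.1157] turn deg 0.07 tilt [-3.1314e+00 -5.0000e-04  1.7238e+00]
```

View pics/g.png

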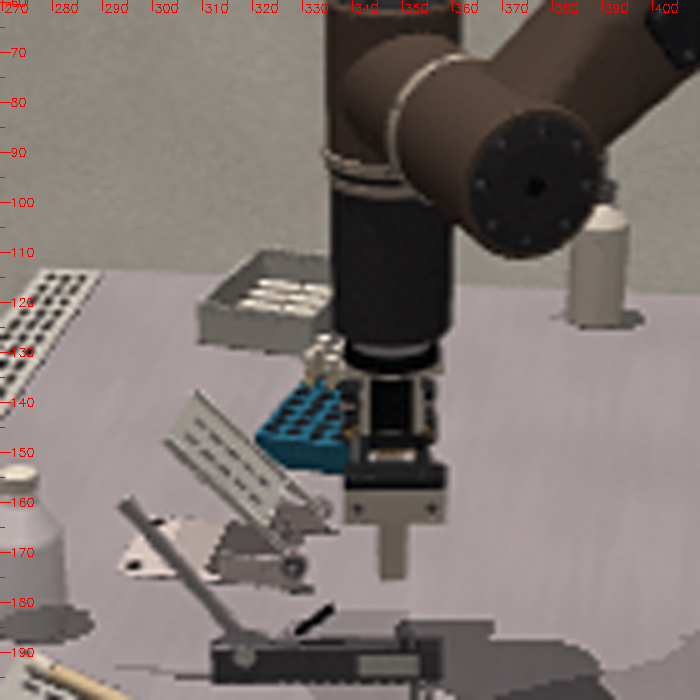

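View pics/top1.png

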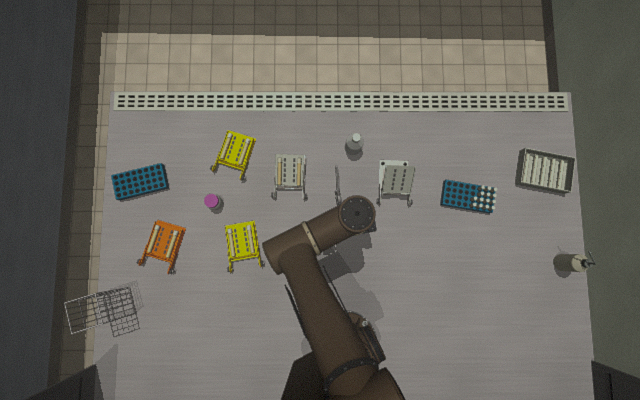

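```bash
python3 -m handwheel '[[[0.0876,-0.001,0.005,0.04,0],[0.0876,-0.001,0.005,0.08,0],[0.0876,-0.001,0.005,0.1,0],[0.0876,-0.001,0.005,0.114,0],[0.0876,-0.001,0.005,0.114,0],[0.0876,-0.001,0.005,0.114,0]]]' 60
python3 go.py 0.4401 0.007 0.006 0.1518+np.pi/2
python3 - <<'E'
from h import *
from station import grab_frame
s=grab_frame("side")
crop(s,285,110,100,95,7,"pics/g2.png")
E
```

```text
t: 2.2
eef_pos: [0.445, 0.006, 0.0133]
ee_rot: [-3.138, 0.0, 1.723]
force: [0.2, -0.2, 0.5]
width: 0.0876
t 2.20 pos [0.445  0.006  0.0133] yaw 1.7231 F [ 0.2 -0.2  0.5] M [ 0.02 -0.06  0.05] w 0.0876
shift [ 0.0017 -0.0046  0.0073] turn deg 0.03 tilt [-3.1382e+00  4.0000e-04  1.7231e+00]
```

View pics/g2.png

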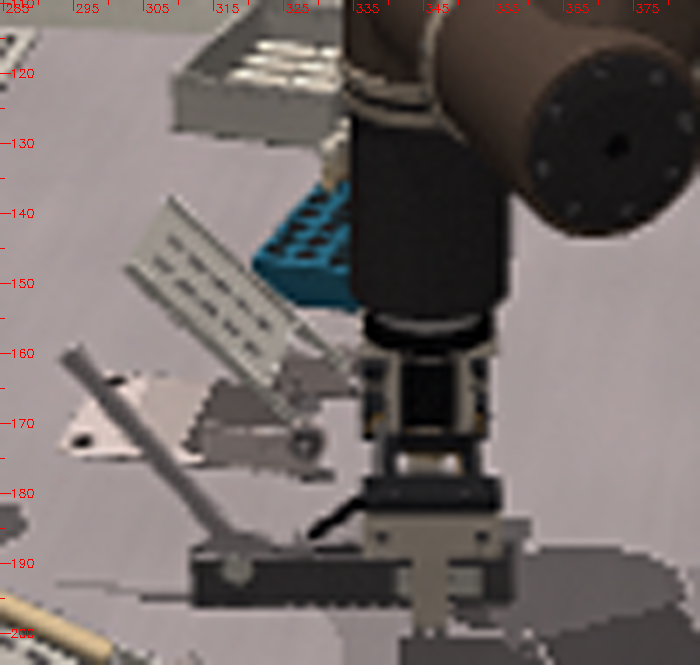

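```bash
python3 -m handwheel '[[[0.0876,0.0017,-0.006,0.0,0],[0.0876,0.0017,-0.006,0.003,0],[0.0876,0.0017,-0.006,0.0075,0],[0.0876,0.0017,-0.006,0.0075,0]]]' 60
python3 go.py 0.4385 0.007 0.006 0.1518+np.pi/2
python3 - <<'E'
from h import *
from station import grab_frame
s=grab_frame("side")
crop(s,305,150,70,60,10,"pics/g3.png")
E
```

```text
t: 2.58
eef_pos: [0.4392, 0.0072, 0.0064]
ee_rot: [-3.141, -0.0, 1.723]
force: [-0.4, -0.1, -0.1]
width: 0.0876
t 2.58 pos [0.4392 0.0072 0.0064] yaw 1.7235 F [-0.4 -0.1 -0.1] M [-0.03  0.02  0.  ] w 0.0876
shift [-0.0001 -0.0007  0.0004] turn deg 0.05 tilt [-3.1405e+00 -5.0000e-04  1.7235e+00]
```

View pics/g3.png

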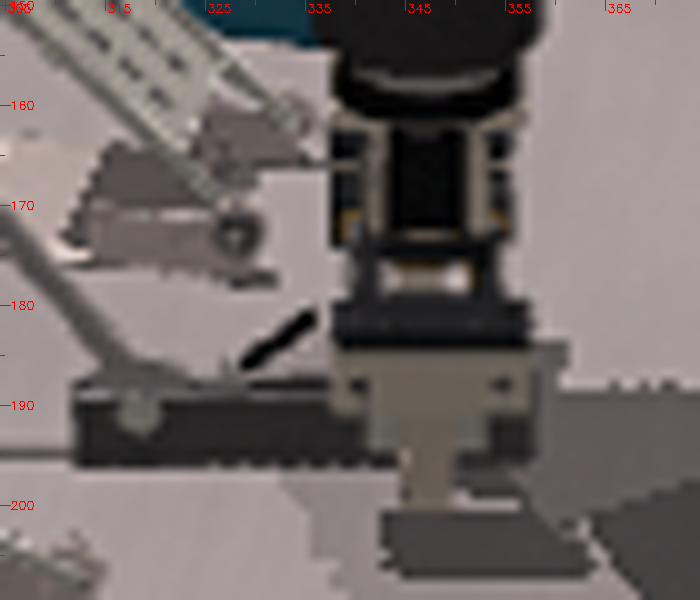

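```bash
python3 -m handwheel '[[[0.01,0,0,0,0],[0.01,0,0,0,0],[0.01,0,0,0,0],[0.01,0,0,0,0],[0.01,0,0,0,0],[0.01,0,0,0,0],[0.01,0,0,0,0],[0.01,0,0,0,0]]]' 60
python3 go.py 0.4385 0.007 0.006 0.1518+np.pi/2
```

```text
t: 3.3
eef_pos: [0.4391, 0.0072, 0.0064]
ee_rot: [-3.14, -0.0, 1.724]
force: [0.1, 0.9, -0.4]
width: 0.0398
t 3.30 pos [0.4391 0.0072 0.0064] yaw 1.7236 F [ 0.1  0.9 -0.4] M [-0.01 -0.01  0.07] w 0.0398
shift [-0.0001 -0.0007  0.0004] turn deg 0.06 tilt [-3.1399e+00 -2.0000e-04  1.7236e+00]
```

```bash
python3 -m handwheel '[[[0.01,0,0,0,0],[0.01,0,0,0,0],[0.01,0,0,0,0],[0.01,0,0,0,0],[0.01,0,0,0,0],[0.01,0,0,0,0]]]' 60
python3 go.py 0.4385 0.007 0.006 0.1518+np.pi/2
python3 - <<'E'
from h import *
from station import grab_frame
s=grab_frame("side");t=grab_frame("top")
cv2.imwrite("pics/s4.png",s);cv2.imwrite("pics/t4.png",t)
crop(s,285,150,74,55,10,"pics/g4.png")
E
```

```text
t: 3.8
eef_pos: [0.439, 0.007, 0.0064]
ee_rot: [-3.14, -0.0, 1.723]
force: [-0.0, -1.9, 0.6]
width: 0.0178
t 3.80 pos [0.439  0.007  0.0064] yaw 1.7235 F [-0.  -1.9  0.6] M [-0.85 -0.05 -0.03] w 0.0178
shift [ 0.0001 -0.0005  0.0004] turn deg 0.05 tilt [-3.1396 -0.      1.7235]
```

View pics/g4.png

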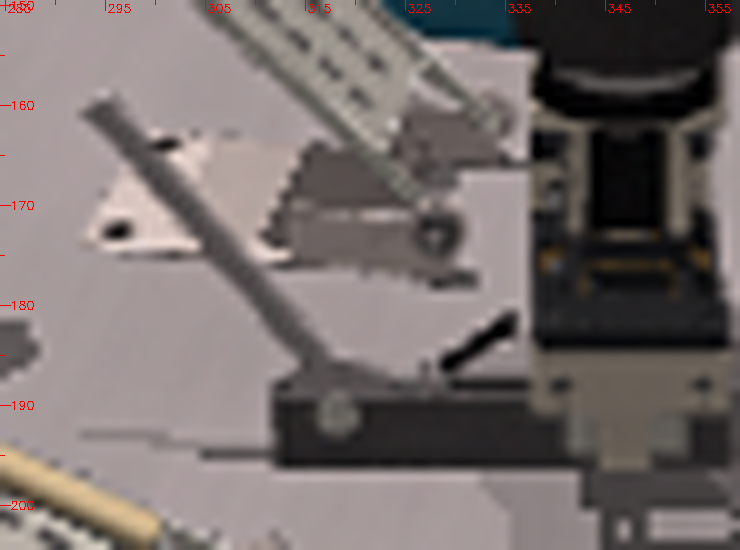

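```bash
python3 go.py 0.4196 0.2215 0.116 -0.0279+np.pi/2
```

```text
t 3.90 pos [0.439  0.007  0.0064] yaw 1.7235 F [ 0.1 -2.4  1.9] M [-1.01  0.04 -0.03] w 0.0177
shift [ 0.2149  0.0132 -0.1096] turn deg 10.35 tilt [-3.1396 -0.      1.7235]
```

```bash
python3 -m handwheel '[[[0.01,0,0,-0.02,0],[0.01,0,0.005,-0.05,0],[0.01,0,0.013,-0.08,0],[0.01,0.03,0.013,-0.11,2],[0.01,0.06,0.013,-0.11,4],[0.01,0.09,0.013,-0.11,6],[0.01,0.12,0.013,-0.11,8],[0.01,0.15,0.013,-0.11,10.3],[0.01,0.18,0.013,-0.11,10.3],[0.01,0.215,0.013,-0.11,10.3],[0.01,0.215,0.013,-0.11,10.3],[0.01,0.215,0.013,-0.11,10.3],[0.01,0.215,0.013,-0.11,10.3]]]' 60
python3 go.py 0.4196 0.2215 0.0065 -0.0279+np.pi/2
python3 - <<'E'
from h import *
from station import grab_frame
s=grab_frame("side");t=grab_frame("top")
cv2.imwrite("pics/s5.png",s);cv2.imwrite("pics/t5.png",t)
crop(s,240,110,140,130,5,"pics/g5.png")
E
```

```text
t: 4.98
eef_pos: [0.4183, 0.2212, 0.1155]
ee_rot: [-3.138, 0.002, 1.544]
force: [0.2, 0.6, -3.8]
width: 0.0177
t 4.98 pos [0.4183 0.2212 0.1155] yaw 1.5444 F [ 0.2  0.6 -3.8] M [-0.06  0.31 -0.03] w 0.0177
shift [0.0005 0.0017 0.109 ] turn deg 0.08 tilt [-3.1379e+00  1.6000e-03  1.5444e+00]
```

View pics/g5.png

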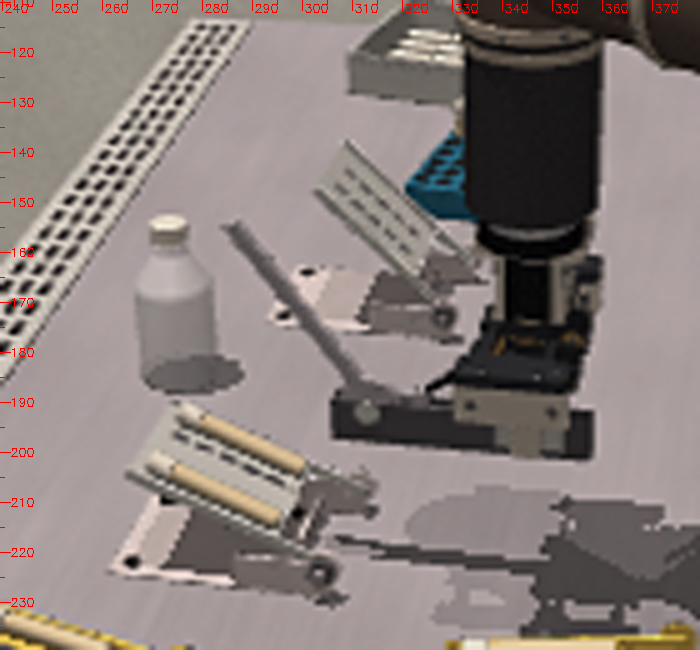

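```bash
python3 -m handwheel '[[[0.01,0.0005,0.0017,0.03,0],[0.01,0.0005,0.0017,0.06,0],[0.01,0.0005,0.0017,0.085,0],[0.01,0.0005,0.0017,0.1,0],[0.01,0.0005,0.0017,0.106,0],[0.01,0.0005,0.0017,0.106,0],[0.01,0.0005,0.0017,0.106,0]]]' 60
python3 go.py 0.4425 0.2209 0.0064 -0.0279+np.pi/2
python3 - <<'E'
from h import *
from station import grab_frame
s=grab_frame("side");t=grab_frame("top")
cv2.imwrite("pics/s6.png",s);cv2.imwrite("pics/t6.png",t)
crop(s,255,150,110,90,7,"pics/g6.png")
crop(t,260,145,60,110,6,"pics/g6t.png")
E
```

```text
t: 5.67
eef_pos: [0.4207, 0.2206, 0.0103]
ee_rot: [-3.139, 0.001, 1.542]
force: [-0.3, 1.0, -3.4]
width: 0.0179
t 5.67 pos [0.4207 0.2206 0.0103] yaw 1.5424 F [-0.3  1.  -3.4] M [0.08 0.19 0.04] w 0.0179
shift [0.0009 0.0218 0.0038] turn deg -0.03 tilt [-3.1387e+00  1.3000e-03  1.5424e+00]
```

View pics/g6.png

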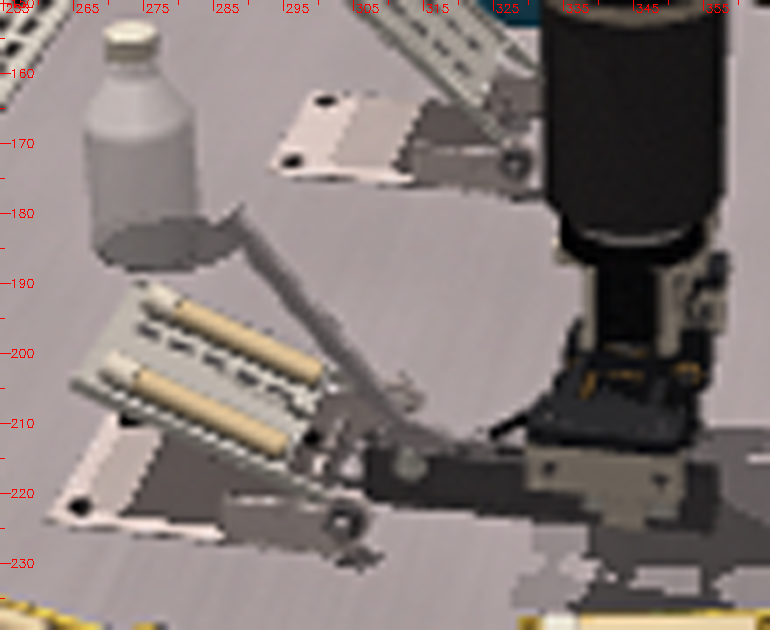

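View pics/g6t.png

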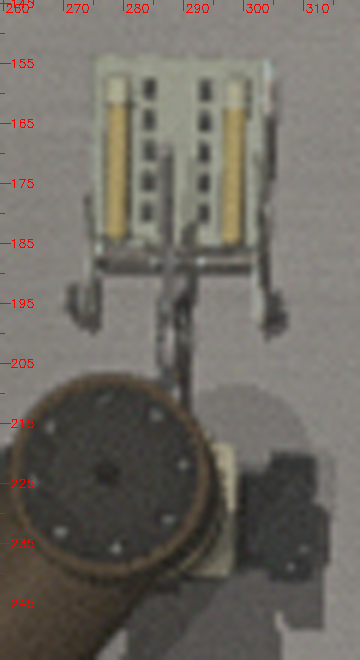

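```bash
python3 -m handwheel '[[[0.01,0,0,0.0035,0],[0.01,0.0005,0.006,0.0035,0],[0.01,0.0005,0.012,0.0037,0],[0.01,0.0007,0.017,0.0037,0],[0.01,0.0007,0.018,0.0037,0],[0.01,0.0007,0.018,0.0037,0],[0.01,0.0007,0.018,0.0037,0]]]' 60
python3 go.py 0.4445 0.2208 0.0064 -0.0279+np.pi/2
```

```text
t: 6.35
eef_pos: [0.439, 0.2213, 0.0071]
ee_rot: [-3.14, -0.0, 1.542]
force: [-0.5, -0.1, -4.5]
width: 0.0179
t 6.35 pos [0.439  0.2213 0.0071] yaw 1.5422 F [-0.5 -0.1 -4.5] M [-0.05  0.28 -0.01] w 0.0179
shift [-0.0004  0.0055  0.0007] turn deg -0.04 tilt [-3.1396e+00 -1.0000e-04  1.5422e+00]
```

```bash
python3 -m handwheel '[[[0.01,-0.0003,0,0.0008,0],[0.01,-0.0003,0,0.0008,0],[0.01,-0.0003,0,0.0008,0]]]' 60
python3 go.py 0.4445 0.2208 0.0064 -0.0279+np.pi/2;  python3 -m handwheel '[[[0.01,-0.0003,0.002,0,0],[0.01,-0.0003,0.003,0.0,0],[0.01,-0.0003,0.003,0,0]]]' 60; python3 go.py 0.4445 0.2208 0.0064 -0.0279+np.pi/2
```

```text
t: 6.6
eef_pos: [0.439, 0.2211, 0.0065]
ee_rot: [-3.14, -0.0, 1.542]
force: [-1.0, 0.2, -2.8]
width: 0.0178
t 6.60 pos [0.439  0.2211 0.0065] yaw 1.5424 F [-1.   0.2 -2.8] M [ 0.04  0.21 -0.05] w 0.0178
shift [-0.0002  0.0055  0.    ] turn deg -0.03 tilt [-3.1399e+00 -3.0000e-04  1.5424e+00]
t: 6.85
eef_pos: [0.4422, 0.2208, 0.0065]
ee_rot: [-3.14, -0.0, 1.542]
force: [0.0, -1.1, -2.2]
width: 0.0176
t 6.85 pos [0.4422 0.2208 0.0065] yaw 1.5424 F [ 0.  -1.1 -2.2] M [-0.05  0.16 -0.04] w 0.0176
shift [0.0001 0.0023 0.0001] turn deg -0.03 tilt [-3.1399e+00 -4.0000e-04  1.5424e+00]
```

```bash
for i in 1 2; do python3 -m handwheel '[[[0.01,0,0.0012,0,0],[0.01,0,0.0012,0,0]]]' 60; done
```

```text
t: 7.02
eef_pos: [0.4435, 0.2207, 0.0064]
ee_rot: [-3.14, -0.0, 1.542]
force: [-1.1, -0.8, -3.2]
width: 0.0173
t: 7.18
eef_pos: [0.4437, 0.2206, 0.0064]
ee_rot: [-3.138, 0.0, 1.542]
force: [-9.5, 2.7, 4.3]
width: 0.018
```

```bash
python3 -m handwheel '[[[0.01,0,0.0,0,0],[0.01,0,0.000,0,0]]]' 60; python3 go.py 0.4445 0.2208 0.0064 -0.0279+np.pi/2
python3 - <<'E'
from h import *
from station import grab_frame
s=grab_frame("side");t=grab_frame("top")
cv2.imwrite("pics/s7.png",s);cv2.imwrite("pics/t7.png",t)
crop(s,255,170,100,70,8,"pics/g7.png")
crop(t,265,145,50,75,8,"pics/g7t.png")
E
```

```text
t: 7.35
eef_pos: [0.4437, 0.2206, 0.0065]
ee_rot: [-3.138, 0.0, 1.542]
force: [-2.0, 0.7, -1.7]
width: 0.0178
t 7.35 pos [0.4437 0.2206 0.0065] yaw 1.5420 F [-2.   0.7 -1.7] M [0.23 0.82 0.01] w 0.0178
shift [0.0002 0.0008 0.0001] turn deg -0.05 tilt [-3.1383e+00  1.0000e-04  1.5420e+00]
```

View pics/g7.png

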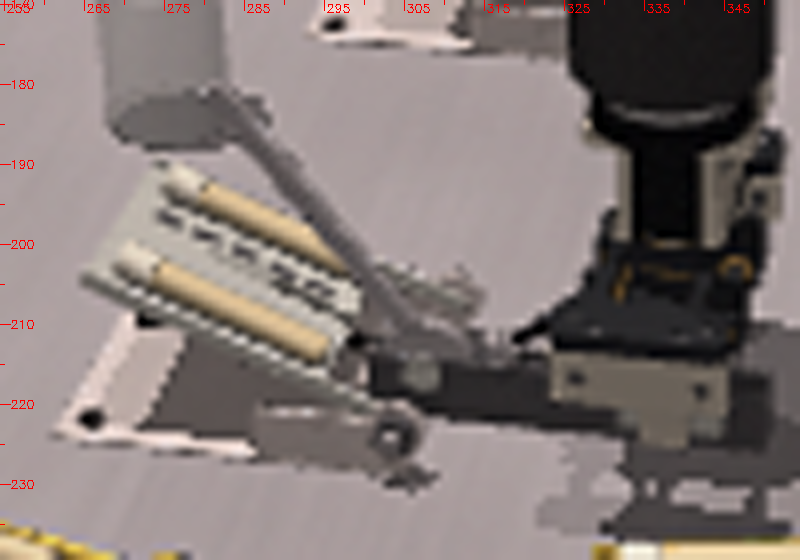

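View pics/g7t.png

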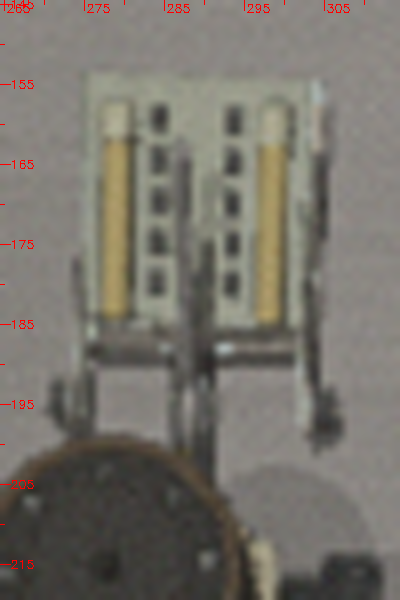

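Run:
```python
from fit import *
p=[.5605,.2176,-.0279]
print(proj("side",w(p,[0,.009,.026])),proj("side",w(p,[.028,.009,.034])),proj("side",w(p,[.028,.009,.0])))
```

```text
[307.14578887 215.91188753] [299.89568708 213.43020676] [300.28060517 220.85103607]
```

```bash
python3 -m handwheel '[[[0.06,0,0.0,0,0],[0.06,0,0,0,0],[0.06,0,0,0,0],[0.06,0,0,0,0],[0.06,0,0,0,0],[0.06,0,0,0,0],[0.06,0,0,-0.01,0],[0.06,0,0,-0.04,0],[0.0,0,0,-0.08,0],[0,0,0,-0.12,0],[0,0,0,-0.16,0],[0,0,0,-0.195,0],[0,0,0,-0.195,0]]]' 20; python3 go.py 0.6455 0.2152 0.195 -0.0279+np.pi/2
```

```text
t: 8.53
eef_pos: [0.4474, 0.2227, 0.2092]
ee_rot: [3.136, -0.007, 1.543]
force: [1.7, 0.3, -0.6]
width: 0.0324
t 8.53 pos [0.4474 0.2227 0.2092] yaw 1.5432 F [ 1.7  0.3 -0.6] M [ 0.18 -0.22  0.01] w 0.0324
shift [-0.0022  0.1981  0.0153] turn deg 0.02 tilt [ 3.1356 -0.0074  1.5432]
```

```bash
python3 -m handwheel '[[[0,-0.002,0.03,0,0],[0,-0.002,0.06,0,0],[0,-0.002,0.09,0,0],[0,-0.002,0.12,0,0],[0,-0.002,0.15,0,0],[0,-0.002,0.18,0,0],[0,-0.002,0.198,0,0],[0,-0.002,0.198,0.01,0],[0,-0.002,0.198,0.01,0],[0,-0.002,0.198,0.01,0]]]' 20; python3 go.py 0.6455 0.2152 0.195 -0.0279+np.pi/2
python3 - <<'E'
from h import *
from station import grab_frame
s=grab_frame("side");t=grab_frame("top")
cv2.imwrite("pics/s8.png",s);cv2.imwrite("pics/t8.png",t)
crop(s,245,110,120,120,5,"pics/g8.png")
E
```

```text
t: 9.37
eef_pos: [0.6443, 0.2149, 0.199]
ee_rot: [3.138, -0.006, 1.543]
force: [-0.4, -0.1, 0.5]
width: 0.0006
t 9.37 pos [0.6443 0.2149 0.199 ] yaw 1.5428 F [-0.4 -0.1  0.5] M [-0.06  0.06 -0.02] w 0.0006
shift [0.0003 0.0012 0.004 ] turn deg -0.00 tilt [ 3.1379 -0.0062  1.5428]
```

View pics/g8.png

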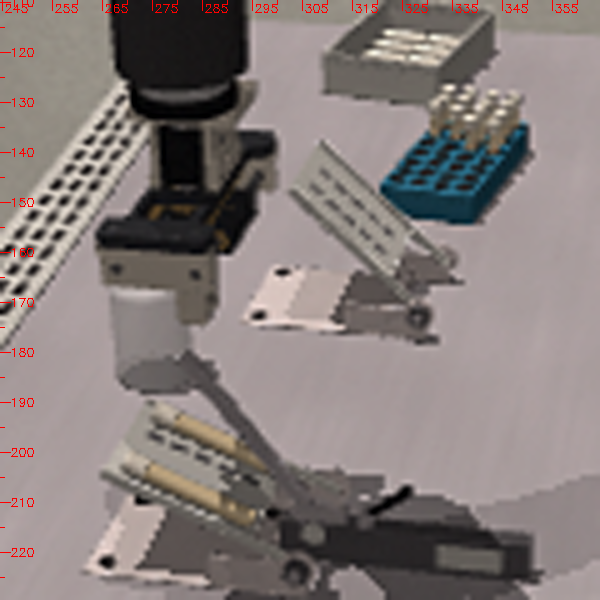

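Run:
```python
from fit import *
for X in [(.6443,.2149,.199),(.6455,.2152,.158),(.65,.2149,.265)]: print(proj("side",X))
p=[.5605,.2176,-.0279]
print(proj("side",w(p,[0,.009,.026])))
```

```text
[283.67704873 172.58417716]
[284.04231718 182.45844225]
[280.95546065 156.04164093]
[307.14578887 215.91188753]
```

Run:
```python
from h import *
crop(cv2.imread("pics/s8.png"),258,150,75,75,8,"pics/g8b.png")
```

```text
(no output)
```

View pics/g8b.png

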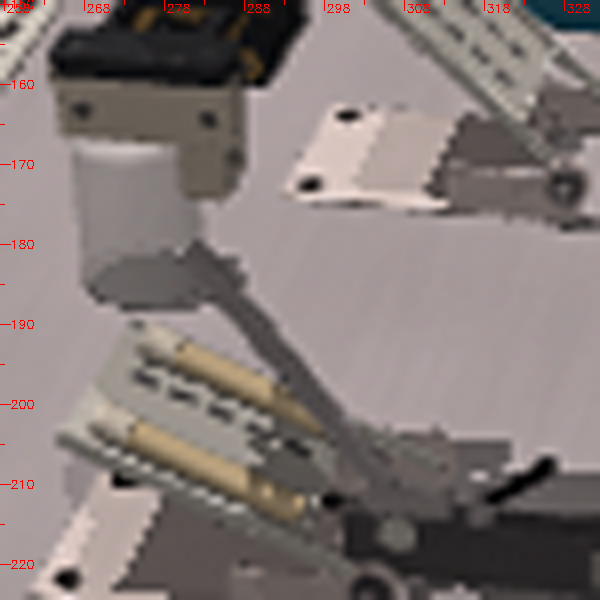

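```bash
python3 -m handwheel '[[[0,0,0.001,0.01,0],[0,0,0.001,0.02,0],[0,0,0.001,0.03,0],[0,0,0.003,0.04,0],[0,0,0.007,0.05,0],[0,0.0003,0.013,0.06,0],[0,0.0004,0.019,0.07,0],[0,0.0006,0.025,0.08,0],[0,0.0008,0.03,0.088,0],[0,0.0009,0.036,0.092,0],[0,0.0009,0.036,0.092,0],[0,0.0009,0.036,0.092,0]]]' 20; python3 go.py 0.6805 0.2143 0.095 -0.0279+np.pi/2
python3 - <<'E'
from h import *
from station import grab_frame
s=grab_frame("side")
crop(s,245,150,90,80,7,"pics/g9.png")
E
```

```text
t: 10.47
eef_pos: [0.6814, 0.2158, 0.1084]
ee_rot: [3.136, -0.007, 1.543]
force: [-1.0, 0.2, -0.1]
width: 0.0002
t 10.47 pos [0.6814 0.2158 0.1084] yaw 1.5433 F [-1.   0.2 -0.1] M [-0.04  0.    0.01] w 0.0002
shift [-0.0016 -0.001   0.0133] turn deg 0.03 tilt [ 3.1362 -0.0069  1.5433]
```

View pics/g9.png

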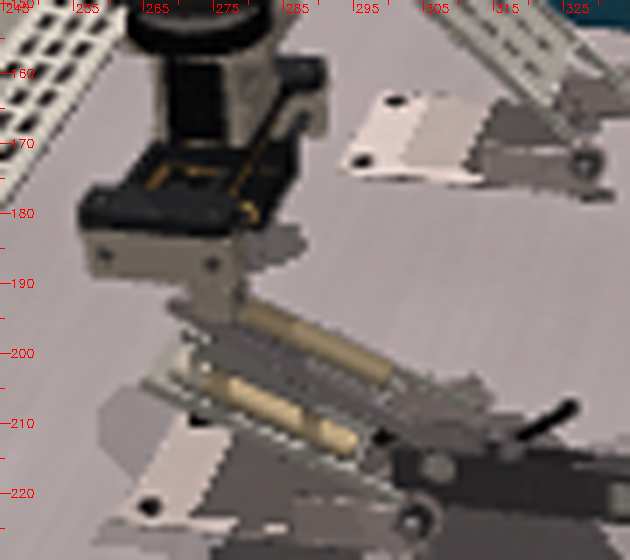

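```bash
python3 -m handwheel '[[[0,-0.001,0,0.004,0],[0,-0.001,0,0.008,0],[0,-0.001,0,0.01,0],[0,-0.001,0,0.01,0]]]' 20;  python3 -m handwheel '[[[0,0,0,0.0015,0],[0,0,0,0.0015,0]]]' 20
```

```text
t: 10.85
eef_pos: [0.6811, 0.215, 0.0986]
ee_rot: [3.136, -0.007, 1.544]
force: [0.6, 0.2, -0.2]
width: 0.0005
t: 11.02
eef_pos: [0.6809, 0.215, 0.0969]
ee_rot: [3.136, -0.007, 1.544]
force: [0.1, -0.7, 0.2]
width: 0.0006
```

```bash
python3 -m handwheel '[[[0,0,0,0.0012,0],[0,0,0,0.0012,0]]]' 20
```

```text
t: 11.18
eef_pos: [0.6808, 0.215, 0.0956]
ee_rot: [3.136, -0.007, 1.544]
force: [-0.1, 0.0, 0.7]
width: 0.0001
```

```bash
python3 -m handwheel '[[[0,0,0,0.001,0],[0,0,0,0.001,0]]]' 20|grep -A5 pos;python3 -m handwheel '[[[0,0,0,0.001,0],[0,0,0,0.001,0]]]' 20|grep -E 'pos|force'
```

```text
eef_pos: [0.6808, 0.2151, 0.0945]
ee_rot: [3.136, -0.007, 1.544]
force: [-0.3, 0.4, 0.3]
width: 0.0008
eef_pos: [0.6808, 0.2151, 0.0933]
force: [0.2, -0.1, 1.0]
```

```bash
python3 -m handwheel '[[[0,0,0,0.001,0],[0,0,0,0.001,0]]]' 20|grep -E 'pos|force'
python3 - <<'E'
from h import *
from station import grab_frame
s=grab_frame("side")
crop(s,250,170,75,55,10,"pics/g10.png")
E
```

```text
eef_pos: [0.6811, 0.2152, 0.0926]
force: [-0.5, 0.3, 4.1]
```

View pics/g10.png

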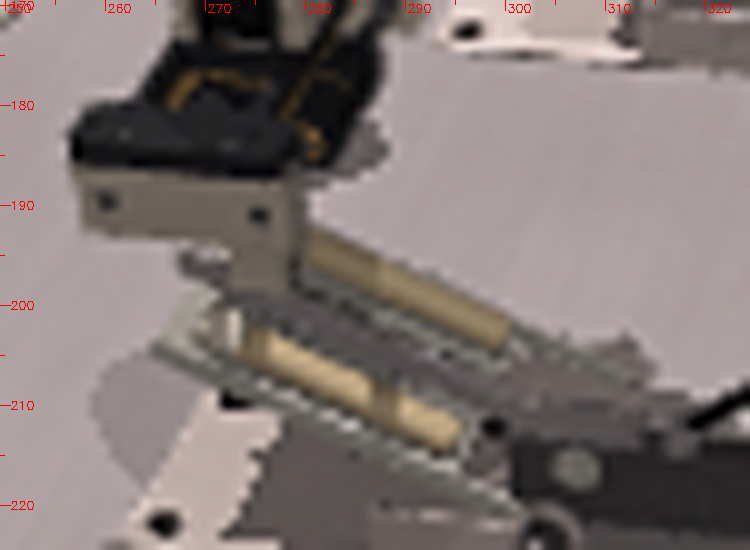

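```bash
python3 -m handwheel '[[[0,0,0,0.001,0],[0,0,0,0.001,0]]]' 20|grep -E 'pos|force'; python3 go.py 0.49 0.2196 0.16 -0.0279+np.pi/2
```

```text
eef_pos: [0.6812, 0.2152, 0.0923]
force: [-2.0, -0.1, 5.6]
t 11.90 pos [0.6812 0.2152 0.0923] yaw 1.5440 F [-2.  -0.1  5.6] M [-0.06  0.56  0.01] w 0.0001
shift [-0.0002 -0.1908 -0.0689] turn deg 0.06 tilt [ 3.1352 -0.0074  1.544 ]
```

```bash
python3 -m handwheel '[[[0,0,0,-0.02,0],[0,0,0,-0.05,0],[0,0,-0.03,-0.07,0],[0,0,-0.06,-0.07,0],[0,0,-0.09,-0.07,0],[0,0,-0.12,-0.06,0],[0,0,-0.15,-0.04,0],[0,0,-0.18,-0.02,0],[0,0,-0.197,-0.01,0],[0,0,-0.197,0,0],[0,0,-0.197,0,0],[0,0,-0.197,0,0]]]' 20|grep -E 'pos|force'; python3 go.py 0.484 0.2197 0.07 -0.0279+np.pi/2
python3 - <<'E'
from h import *
from station import grab_frame
s=grab_frame("side");cv2.imwrite("pics/s11.png",s)
crop(s,250,170,110,65,7,"pics/g11.png")
E
```

```text
eef_pos: [0.4846, 0.2207, 0.0911]
force: [-0.3, 0.0, 0.5]
t 12.90 pos [0.4846 0.2207 0.0911] yaw 1.5445 F [-0.3  0.   0.5] M [ 0.02 -0.04 -0.02] w 0.0007
shift [-0.0012 -0.0007  0.0211] turn deg 0.09 tilt [ 3.1353 -0.007   1.5445]
```

View pics/g11.png

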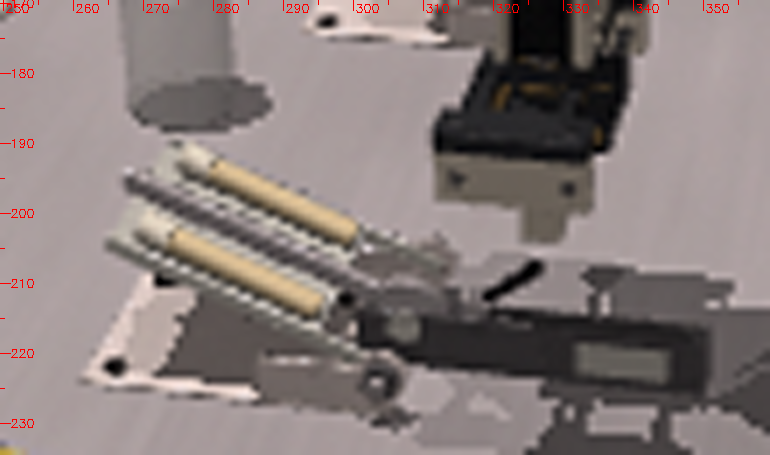

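```bash
python3 - <<'E'
from fit import *
for yaw in(-.06,-.0279,.0):
  p=[.5602,.2176,yaw]
  print(proj("side",w(p,[-.165,.009,.0])),proj("side",w(p,[-.165,.009,.034])))
E
python3 -m handwheel '[[[0,-0.001,0,0.01,0],[0,-0.001,0,0.02,0],[0,-0.001,0,0.026,0],[0,-0.001,0,0.032,0],[0,-0.001,0,0.038,0],[0,-0.001,0,0.042,0],[0,-0.001,0,0.042,0]]]' 20|grep -E 'pos|force'
```

```text
[349.9497312 226.8005957] [350.10782001 219.25425592]
[350.25374278 226.01175262] [350.4147632  218.47781986]
[350.48048249 225.32475992] [350.64361904 217.80169368]
eef_pos: [0.4849, 0.2196, 0.048]
force: [-0.7, 0.2, -0.1]
```

```bash
python3 -m handwheel '[[[0,0,0,0.002,0],[0,0,0,0.002,0]]]' 20|grep -E 'pos|force';python3 -m handwheel '[[[0,0,0,0.0015,0],[0,0,0,0.0015,0]]]' 20|grep -E 'pos|force'
python3 - <<'E'
from h import *
from station import grab_frame
s=grab_frame("side");cv2.imwrite("pics/s12.png",s)
crop(s,290,175,70,55,10,"pics/g12.png")
E
```

```text
eef_pos: [0.4852, 0.2197, 0.0456]
force: [0.1, 0.5, 0.5]
eef_pos: [0.4854, 0.2197, 0.0445]
force: [-2.7, 0.1, 7.6]
```

View pics/g12.png

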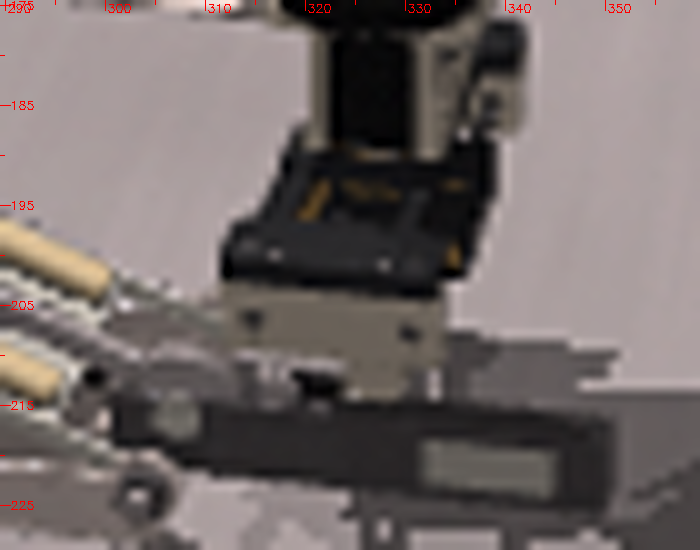

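```bash
for i in 1 2; do python3 -m handwheel '[[[0,0,0,0.0012,0],[0,0,0,0.0012,0]]]' 20|grep -E 'pos|force';done
```

```text
eef_pos: [0.4855, 0.2198, 0.0442]
force: [-4.4, -1.0, 10.9]
eef_pos: [0.4855, 0.2198, 0.0442]
force: [-6.8, -0.1, 13.3]
```

```bash
python3 -m handwheel '[[[0,0,0,-0.01,0],[0,0,0,-0.03,0],[0.05,0,-0.01,-0.05,0],[0.05,0,-0.03,-0.05,0],[0.05,0,-0.042,-0.05,0],[0.05,0,-0.042,-0.05,0],[0.05,0,-0.042,-0.05,0]]]' 20|grep -E 'pos|force'; python3 go.py 0.4437 0.2206 0.0064 -0.0279+np.pi/2
python3 - <<'E'
from h import *
from station import grab_frame
s=grab_frame("side");cv2.imwrite("pics/s13.png",s)
crop(s,255,180,100,52,8,"pics/g13.png")
t=grab_frame("top");cv2.imwrite("pics/t13.png",t)
crop(t,265,145,50,75,8,"pics/g13t.png")
E
```

```text
eef_pos: [0.4428, 0.2206, 0.0938]
force: [0.9, 0.4, 0.4]
t 14.83 pos [0.4428 0.2206 0.0938] yaw 1.5453 F [0.9 0.4 0.4] M [ 0.03 -0.03  0.02] w 0.0285
shift [-0.0005  0.0004  0.0874] turn deg 0.14 tilt [ 3.1351 -0.0066  1.5453]
```

View pics/g13.png

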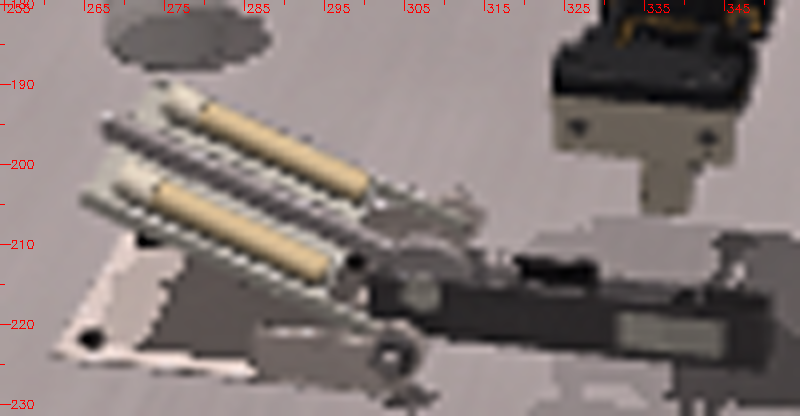

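View pics/g13t.png

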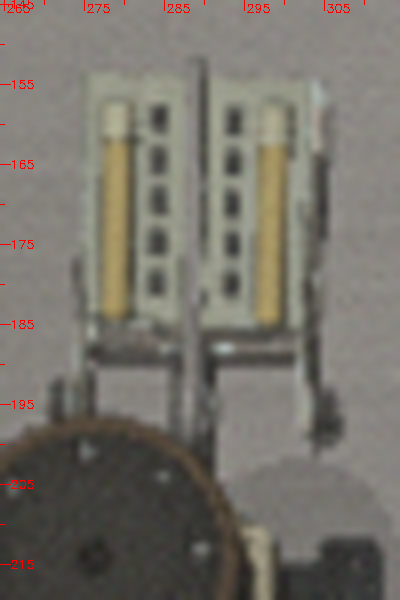

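```bash
python3 -m handwheel '[[[0.05,0,0.0,0.01,0],[0.05,-0.0005,0.0004,0.025,0],[0.05,-0.0005,0.0004,0.045,0],[0.05,-0.0005,0.0004,0.065,0],[0.05,-0.0005,0.0004,0.08,0],[0.05,-0.0005,0.0004,0.0872,0],[0.05,-0.0005,0.0004,0.0872,0],[0.05,-0.0005,0.0004,0.0872,0]]]' 60|grep -E 'pos|force|wid'; python3 go.py 0.4437 0.2206 0.0064 -0.0279+np.pi/2
```

```text
eef_pos: [0.4448, 0.2207, 0.0062]
force: [0.9, -1.1, 0.5]
width: 0.0502
t 15.60 pos [0.4448 0.2207 0.0062] yaw 1.5447 F [ 0.9 -1.1  0.5] M [-0.   -0.05  0.05] w 0.0502
shift [-0.0001 -0.0011 -0.0003] turn deg 0.10 tilt [ 3.1357 -0.0053  1.5447]
```

```bash
python3 -m handwheel '[[[0.01,0,0,0,0],[0.01,0,0,0,0],[0.01,0,0,0,0],[0.01,0,0,0,0],[0.01,0,0,0,0],[0.01,0,0,0,0],[0.01,0,0,0,0],[0.01,0,0,0,0],[0.01,0,0,0,0]]]' 60|grep -E 'pos|force|wid'; python3 go.py 0.4437 0.2206 0.0064 -0.0279+np.pi/2
```

```text
eef_pos: [0.4448, 0.2208, 0.0066]
force: [-1.3, -0.8, 5.0]
width: 0.018
t 16.35 pos [0.4448 0.2208 0.0066] yaw 1.5445 F [-1.3 -0.8  5. ] M [-0.24  0.44 -0.24] w 0.0180
shift [-0.0002 -0.0011  0.0002] turn deg 0.09 tilt [ 3.1355 -0.0056  1.5445]
```

Run:
```python
from fit import *
from h import *
t=cv2.imread("pics/t13.png");f=10;x0,y0=270,145
c=cv2.resize(t[y0:y0+58,x0:x0+40],None,fx=f,fy=f,interpolation=cv2.INTER_CUBIC);c0=c.copy()
th=.39
for yaw,col in((-.0279,(0,0,255)),(0,(255,0,0))):
  p=[.5602,.2176,yaw]
  for y in(-.004,.004):
    q=[tuple(int(v) for v in ((proj("top",tr(p,th,x,y,.012))-[x0,y0]+.5)*f)) for x in(.03,.171)]
    cv2.line(c,*q,col,1)
cv2.imwrite("pics/g14.png",np.hstack([c0,c]))
```

```text
(no output)
```

View pics/g14.png

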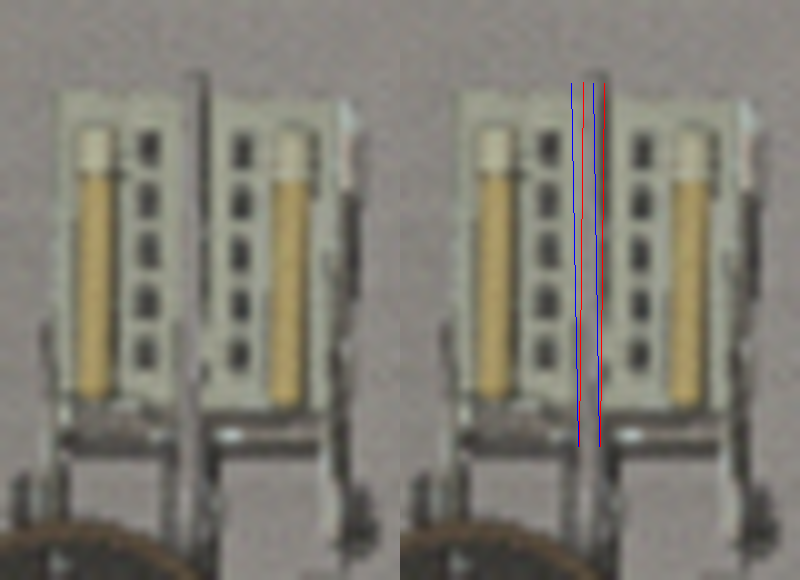

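```bash
python3 -m handwheel '[[[0.01,0,-0.003,0,0],[0.01,0,-0.006,-0.01,0],[0.01,0,-0.01,-0.03,0],[0.01,0,-0.02,-0.06,0],[0.01,0,-0.025,-0.09,0],[0.01,0,-0.03,-0.115,0],[0.01,0,-0.03,-0.115,0]]]' 60|grep -E 'pos|force|wid'; python3 go.py 0.395 -0.1918 0.12 -0.0279+np.pi/2
python3 - <<'E'
from h import *
from station import grab_frame
s=grab_frame("side");cv2.imwrite("pics/s15.png",s)
crop(s,240,150,120,80,6,"pics/g15.png")
E
```

```text
eef_pos: [0.4148, 0.2224, 0.1263]
force: [0.9, -0.2, -4.0]
width: 0.0174
t 16.93 pos [0.4148 0.2224 0.1263] yaw 1.5458 F [ 0.9 -0.2 -4. ] M [0.18 0.08 0.  ] w 0.0174
shift [-0.4146 -0.0094  0.0017] turn deg 0.16 tilt [ 3.1309 -0.0107  1.5458]
```

View pics/g15.png

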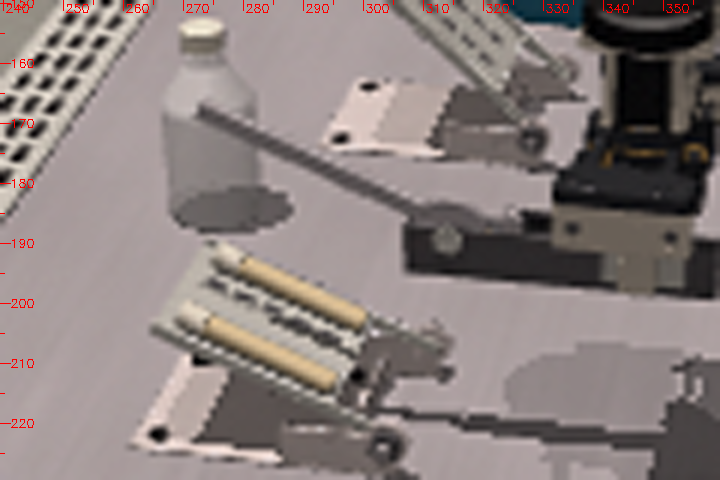

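```bash
python3 -m handwheel '[[[0.01,-0.02,0,0,0],[0.01,-0.05,0,0,0],[0.01,-0.08,0,0,0],[0.01,-0.11,0,0,0],[0.01,-0.14,0,0,0],[0.01,-0.17,0,0,0],[0.01,-0.2,0,0,0],[0.01,-0.23,0,0,0],[0.01,-0.26,0,0,0],[0.01,-0.29,0,0,0],[0.01,-0.32,0,0,0],[0.01,-0.35,0,0,0],[0.01,-0.38,0,0,0.1],[0.01,-0.4,0,0,0.2],[0.01,-0.414,0.003,0,0.2],[0.01,-0.4145,0.005,0,0.2],[0.01,-0.4145,0.008,0,0.2],[0.01,-0.4145,0.008,0,0.2]]]' 60|grep -E 'pos|force|wid'; python3 go.py 0.4183 -0.1924 0.12 -0.0279+np.pi/2
python3 - <<'E'
from h import *
from station import grab_frame
s=grab_frame("side");cv2.imwrite("pics/s16.png",s)
crop(s,270,100,120,90,6,"pics/g16.png")
t=grab_frame("top");cv2.imwrite("pics/t16.png",t)
crop(t,370,140,60,90,6,"pics/g16t.png")
E
```

```text
eef_pos: [0.4111, -0.1925, 0.119]
force: [0.6, -0.8, -4.0]
width: 0.0175
t 18.48 pos [ 0.4111 -0.1925  0.119 ] yaw 1.5411 F [ 0.6 -0.8 -4. ] M [-0.11  0.29  0.01] w 0.0175
shift [ 0.0003  0.0072 -0.001 ] turn deg -0.10 tilt [ 3.1349 -0.0099  1.5411]
```

View pics/g16.png

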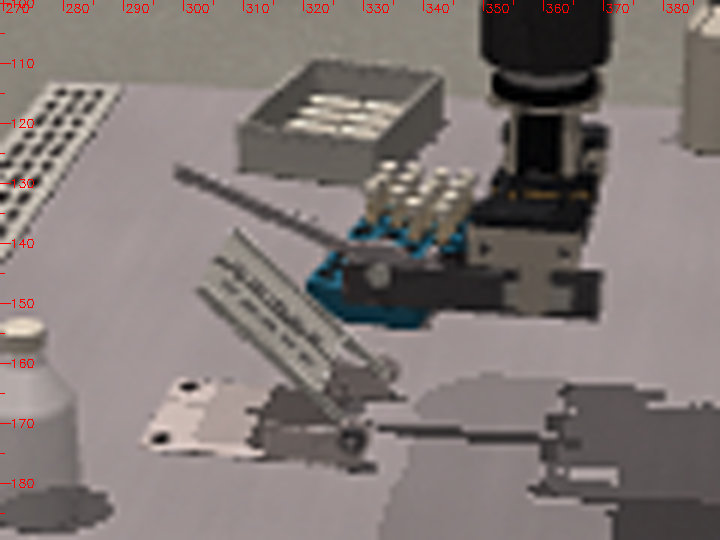

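View pics/g16t.png

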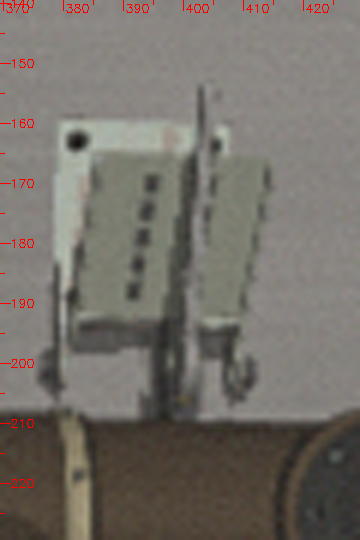

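```bash
python3 -m handwheel '[[[0.01,0.0003,0.004,0.01,-0.1],[0.01,0.0003,0.0065,0.025,-0.1],[0.01,0.0003,0.0065,0.04,-0.1],[0.01,0.0003,0.0065,0.048,-0.1],[0.01,0.0003,0.0065,0.056,-0.1],[0.01,0.0003,0.0065,0.064,-0.1],[0.01,0.0003,0.0065,0.072,-0.1],[0.01,0.0003,0.0065,0.08,-0.1],[0.01,0.0003,0.0065,0.08,-0.1]]]' 60|grep -E 'pos|force|wid'; python3 go.py 0.4178 -0.1924 0.007 -0.0279+np.pi/2
python3 - <<'E'
from h import *
from station import grab_frame
s=grab_frame("side");cv2.imwrite("pics/s17.png",s)
crop(s,280,110,100,80,7,"pics/g17.png")
E
```

```text
eef_pos: [0.4173, -0.191, 0.0381]
force: [0.0, -0.2, -3.8]
width: 0.0177
t 19.33 pos [ 0.4173 -0.191   0.0381] yaw 1.5437 F [ 0.  -0.2 -3.8] M [-0.07  0.47  0.01] w 0.0177
shift [-0.0017  0.0004  0.0311] turn deg 0.05 tilt [ 3.1364 -0.0101  1.5437]
```

View pics/g17.png

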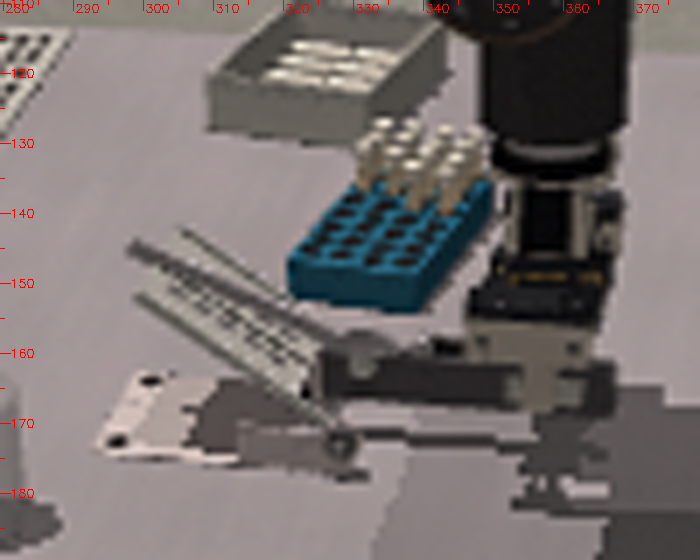

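```bash
python3 -m handwheel '[[[0.01,-0.0005,0,0.006,0],[0.01,-0.001,0.0,0.012,0],[0.01,-0.0015,0,0.018,0],[0.01,-0.0015,0,0.024,0],[0.01,-0.0015,0,0.028,0],[0.01,-0.0015,0,0.03,0],[0.01,-0.0015,0,0.03,0]]]' 60|grep -E 'pos|force|wid'; python3 go.py 0.4223 -0.1925 0.0066 -0.0279+np.pi/2
python3 - <<'E'
from h import *
from station import grab_frame
s=grab_frame("side");cv2.imwrite("pics/s18.png",s)
crop(s,285,125,90,60,8,"pics/g18.png")
E
```

```text
eef_pos: [0.4169, -0.1923, 0.008]
force: [-0.2, 0.3, -4.5]
width: 0.0175
t 19.97 pos [ 0.4169 -0.1923  0.008 ] yaw 1.5437 F [-0.2  0.3 -4.5] M [-0.1   0.32 -0.03] w 0.0175
shift [-0.0001  0.0054  0.0014] turn deg 0.05 tilt [ 3.1379 -0.01    1.5437]
```

View pics/g18.png

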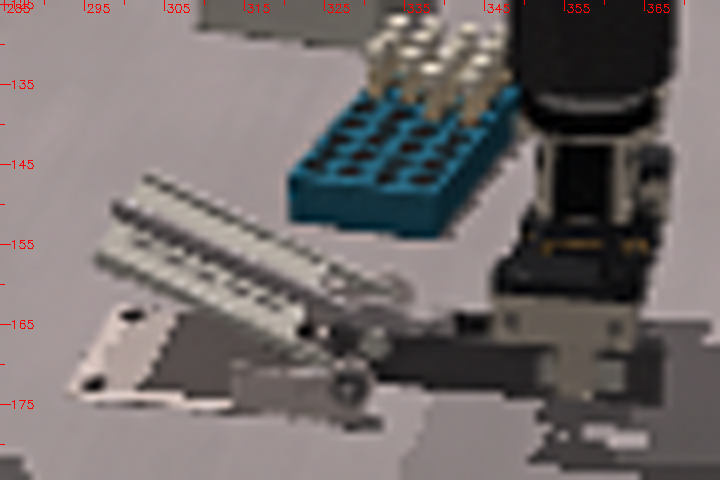

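```bash
python3 -m handwheel '[[[0.01,0,0,0.001,0],[0.01,0,0,0.0015,0],[0.01,0,0.001,0.0015,0.1],[0.01,0,0.002,0.0015,0.1],[0.01,0,0.003,0.0015,0.1],[0.01,0,0.003,0.0015,0.1]]]' 60|grep -E 'pos|force|wid'; python3 go.py 0.4223 -0.1925 0.0066 -0.0279+np.pi/2
```

```text
eef_pos: [0.4204, -0.1924, 0.0069]
force: [-1.1, -0.4, -2.7]
width: 0.0175
t 20.52 pos [ 0.4204 -0.1924  0.0069] yaw 1.5421 F [-1.1 -0.4 -2.7] M [-0.05  0.26  0.02] w 0.0175
shift [-0.0001  0.0019  0.0003] turn deg -0.05 tilt [ 3.1372 -0.0099  1.5421]
```

```bash
python3 -m handwheel '[[[0.01,0,0.001,0.0003,0],[0.01,0,0.001,0.0003,0]]]' 60|grep -E 'pos|force|wid';python3 -m handwheel '[[[0.01,0,0.0008,0.0,0],[0.01,0,0.0008,0,0]]]' 60|grep -E 'pos|force|wid'
```

```text
eef_pos: [0.4214, -0.1924, 0.0067]
force: [-1.9, -0.2, -1.2]
width: 0.0175
eef_pos: [0.4214, -0.1924, 0.0066]
force: [-4.3, 0.8, 1.6]
width: 0.0178
```

```bash
python3 -m handwheel '[[[0.01,0,0.0009,0.0,0],[0.01,0,0.0009,0,0]]]' 60|grep -E 'pos|force|wid'
python3 - <<'E'
from h import *
from station import grab_frame
s=grab_frame("side");cv2.imwrite("pics/s19.png",s)
crop(s,285,125,90,60,8,"pics/g19.png")
E
```

```text
eef_pos: [0.4214, -0.1924, 0.0066]
force: [-5.8, 1.4, 3.2]
width: 0.0176
```

View pics/g19.png

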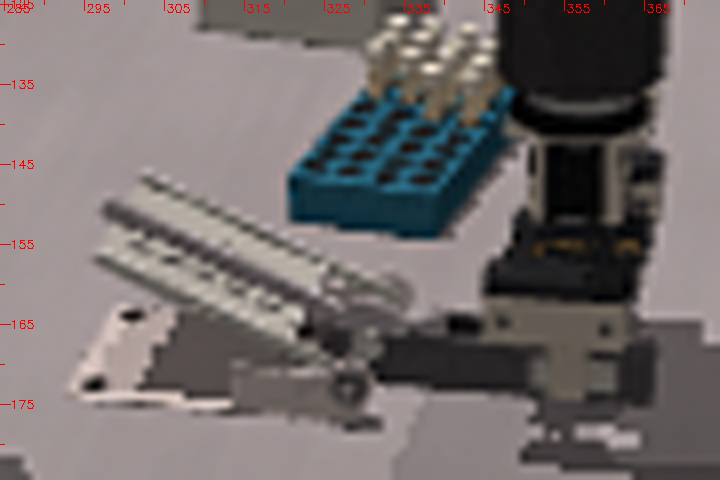

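```bash
python3 - <<'E'
from fit import *
p=[.5373,-.1957,-.0279]
print(proj("side",w(p,[0,.009,.026])))
E
python3 -m handwheel '[[[0.05,0,0.0,0,0],[0.05,0,0,0,0],[0.05,0,0,0,0],[0.05,0,0,0,0],[0.05,0,0,0,0],[0.05,0,0,0,0],[0.05,0,0,0,0],[0.05,0,0,-0.01,0],[0.05,0,0,-0.03,0],[0.05,0,0,-0.06,0],[0.05,0,-0.01,-0.09,0],[0,0,-0.03,-0.12,0],[0,0,-0.05,-0.12,0],[0,0,-0.07,-0.12,0],[0,0,-0.07,-0.12,0]]]' 20|grep -E 'pos|force|wid'
python3 - <<'E'
from h import *
from station import grab_frame
s=grab_frame("side");cv2.imwrite("pics/s20.png",s)
crop(s,290,135,80,48,9,"pics/g20.png")
t=grab_frame("top");cv2.imwrite("pics/t20.png",t)
crop(t,370,145,60,100,6,"pics/g20t.png")
E
```

```text
[330.31862969 167.30307952]
eef_pos: [0.3479, -0.1913, 0.1268]
force: [-0.1, 0.4, -1.0]
width: 0.0288
```

View pics/g20.png

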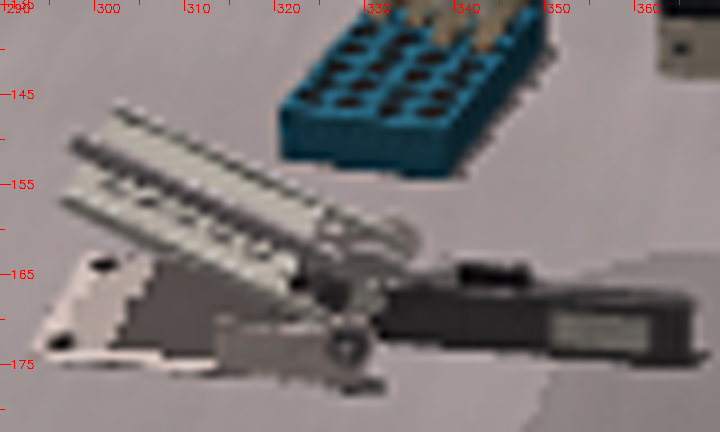

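View pics/g20t.png

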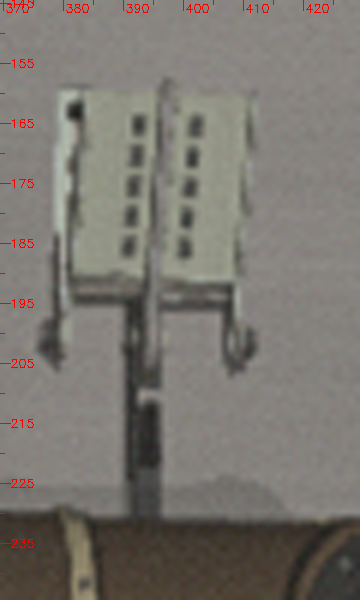

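```bash
python3 go.py 0.35 -0.1905 0.012 -0.0279+np.pi/2
cat > f2.py <<'E'
from fit import *
def px(o,f,c): return np.array([o[0]+c[0]/f-.5,o[1]+c[1]/f-.5])
sx=[.1441,-.0202,.0179]
def run(pose,T,slots,S,corn):
    def res(p):
        q=[pose[0],pose[1],pose[2]];r=[]
        for i,(l,rr) in slots:
            x=sx[0]+sx[1]*i
            r+=[proj("top",tr(q,p[0],x,sx[2]))-px(*T,l),proj("top",tr(q,p[0],x,-sx[2]))-px(*T,rr)]
        for y,c in corn: r.append(proj("side",tr(q,p[0],.162,y))-px(*S,c))
        return np.concatenate(r)
    s=least_squares(res,[.4]);print(s.x,s.fun.reshape(-1,2).round(1).tolist())
print("ref");run([.5605,.2176,-.0279],((266,148),10),[(0,((189,117),(282,122))),(4,((187,325),(278,325)))],((258,184),10),[(-.052,(172,64)),(.052,(75,205))])
print("adj");run([.5373,-.1957,-.0279],((370,145),6),[(0,((139,125),(196,126))),(4,((128,247),(185,249)))],((290,135),9),[(-.052,(118,108)),(.052,(65,200))])
E
python3 f2.py
```

```text
t 22.42 pos [ 0.351  -0.1916  0.127 ] yaw 1.5416 F [ 0.   0.3 -0.6] M [-0.07 -0.07  0.  ] w 0.0206
shift [-1.00e-04 -1.40e-03  1.15e-01] turn deg -0.07 tilt [ 3.1387 -0.0101  1.5416]
ref
[0.41546264] [[-0.1, 0.1], [-0.0, -0.1], [-0.0, -0.1], [0.1, 0.2], [-1.5, -0.2], [-0.2, -0.5]]
adj
[0.4183255] [[0.0, 0.0], [-0.1, 0.1], [0.2, 0.2], [-0.1, 0.1], [-0.8, 0.2], [-0.5, -0.7]]
```

```bash
python3 -m handwheel '[[[0,0,-0.003,0.03,0],[0,0,-0.003,0.06,0],[0,0,-0.003,0.09,0],[0,0,-0.003,0.105,0],[0,0,-0.003,0.115,0],[0,0,-0.003,0.115,0],[0,0,-0.003,0.115,0]]]' 20|grep -E 'pos|force|wid'
python3 - <<'E'
from h import *
from station import grab_frame
s=grab_frame("side");cv2.imwrite("pics/s21.png",s)
crop(s,310,120,80,65,8,"pics/g21.png")
E
python3 go.py 0.36 -0.1911 0.012 -0.0279+np.pi/2
```

```text
eef_pos: [0.3485, -0.1904, 0.0114]
force: [0.9, -0.2, 0.9]
width: 0.0003
t 23.05 pos [ 0.349  -0.1904  0.012 ] yaw 1.5420 F [-0.  -0.4  0.8] M [-0.09 -0.    0.03] w 0.0007
shift [-0.0004  0.011   0.0001] turn deg -0.05 tilt [ 3.1392 -0.01    1.542 ]
```

View pics/g21.png

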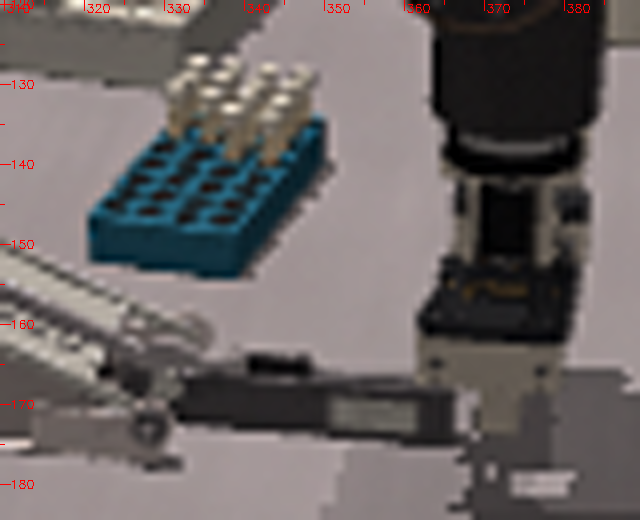

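```bash
python3 -m handwheel '[[[0,0,0,-0.006,0],[0,0,0,-0.011,0],[0,0,0.004,-0.011,0],[0,0,0.008,-0.011,0],[0,0,0.01,-0.011,0],[0,0,0.01,-0.011,0],[0,0,0.01,-0.011,0]]]' 20|grep -E 'pos|force|wid'
for i in 1 2; do python3 -m handwheel '[[[0,0,0.0012,0,0],[0,0,0.0012,0,0]]]' 20|grep -E 'pos|force';done
```

```text
eef_pos: [0.359, -0.1908, 0.023]
force: [0.5, 0.2, 0.3]
width: 0.0003
eef_pos: [0.3602, -0.1908, 0.0229]
force: [0.9, -0.2, 0.5]
eef_pos: [0.3616, -0.1909, 0.0228]
force: [0.3, 0.3, -0.2]
```

```bash
for i in 1 2; do python3 -m handwheel '[[[0,0,0.001,0,0],[0,0,0.001,0,0]]]' 20|grep -E 'pos|force';done
```

```text
eef_pos: [0.3628, -0.191, 0.0228]
force: [0.2, 0.4, 0.3]
eef_pos: [0.3633, -0.191, 0.0226]
force: [-1.1, 0.1, -0.2]
```

```bash
for i in 1 2 ; do python3 -m handwheel '[[[0,0,0.001,0,0],[0,0,0.001,0,0]]]' 20|grep -E 'pos|force';done
```

```text
eef_pos: [0.3633, -0.191, 0.0224]
force: [-3.8, 0.8, 2.5]
eef_pos: [0.3633, -0.191, 0.0223]
force: [-4.9, -0.8, 4.0]
```

```bash
python3 -m handwheel '[[[0,0,0.0018,0,0],[0,0,0.0018,0,0],[0,0,-0.005,0,0],[0,0,-0.015,0,0],[0,0,-0.015,-0.03,0],[0,0,-0.015,-0.07,0],[0,0,-0.015,-0.11,0],[0,-0.04,-0.015,-0.15,0],[0,-0.08,-0.015,-0.15,0],[0,-0.12,-0.015,-0.15,0],[0,-0.16,-0.015,-0.15,0],[0,-0.16,-0.015,-0.15,0]]]' 20|grep -E 'pos|force|wid'
python3 - <<'E'
from h import *
from station import grab_frame
s=grab_frame("side");cv2.imwrite("pics/s22.png",s)
crop(s,290,135,80,48,9,"pics/g22.png")
t=grab_frame("top");cv2.imwrite("pics/t22.png",t)
crop(t,365,150,60,100,6,"pics/g22t.png")
E
```

```text
eef_pos: [0.3441, -0.3568, 0.1711]
force: [1.5, 0.6, 0.6]
width: -0.0
```

View pics/g22.png

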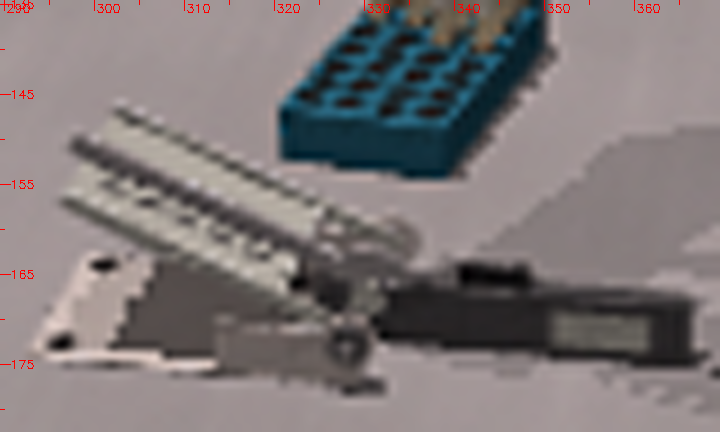

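View pics/g22t.png

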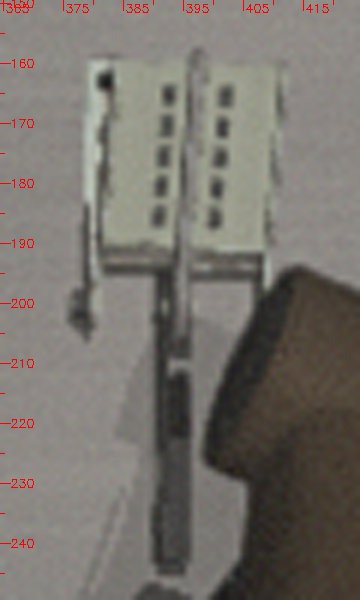

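View pics/s22.png

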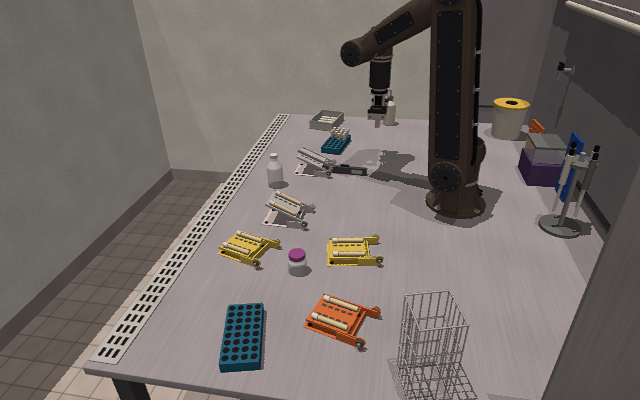

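Run:
```python
from fit import *
for yaw in(-.05,-.0279,0):
  p=[.5365,-.1957,yaw]
  print(yaw,[((proj("top",w(p,[-.165,y,.034]))-[365,150]+.5)*6).round(0) for y in(.009,-.009)],((proj("top",tr(p,.416,.171,0,.012))-[365,150]+.5)*6).round(0))
from station import arm
print(arm.get_state()['t'],arm.get_state()['qd'].round(3))
```

```text
-0.05 [array([161., 567.]), array([189., 568.])] [209.  59.]
-0.0279 [array([167., 568.]), array([195., 568.])] [204.  59.]
0 [array([174., 568.]), array([202., 568.])] [197.  59.]
25.7333 [ 0.05  -0.029 -0.034 -0.008 -0.006 -0.03 ]
```

```bash
python3 -m handwheel '[[[0,0,0,0,0],[0,0,0,0,0]]]' 20|grep -E 'pos|force|t:'
python3 - <<'E'
from station import arm
print(arm.job_done())
E
```

```text
t: 25.9
eef_pos: [0.3432, -0.3532, 0.1701]
ee_rot: [-3.139, -0.01, 1.538]
force: [0.7, -0.3, 0.5]
the job is handed in; nothing more can be done
None
```

The slope of the loaded rack is copied to the empty one, and the locked gauge is standing there. I handed the job in at 25.9 s, with the arm clear of everything.

**Copying the slope:** I stood the gauge nose-on against the loaded rack's rail and pressed its blade flush on the tray with about 6 N. I then pressed the lock lever down to its stop, which held at 13 N without moving further.

**Setting the empty rack:** I carried the gauge over and lowered it so the locked blade brought the tray down, then pushed the nose to the rail. A final light push from behind met a firm stop.

**Last checks:**
- **Slope:** measured from the images, the tray slopes are 0.415 rad (loaded) and 0.418 rad (empty).
- **Gauge:** the lever is still down, and the gauge looks square to the rack.
- **Push force:** the highest rail push I read was 9.5 N, under the 20 N limit. I read force only between moves, and the last rear push (about 7 to 8 N intended) was not read at its peak.
- **Other things on the bench:** they look unmoved in the last picture.

**One check disagreed:** in the top picture the gauge sits about 3 to 4 mm off the middle of the empty rack, but the arm's own position puts it on the middle. It is well within the rack's clear width, so I left it.

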